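Put the mixed-up heat sinks back on their own circuit boards

ROBOT

A 6-joint arm with a two-finger parallel gripper is mounted at the origin on the work surface. World frame = base frame: x ahead of the robot, y to its left, z up, the work surface at z = 0. Lengths are in mm, angles in rad, forces in N, time in s.
With the tool pointing down it reaches from about 400 to 925 mm from the base axis. Payload 12.5 kg.
Tool frame: the origin (TCP) lies at the centre of the arm's flange, where the gripper is bolted on; the fingertips stand 190 mm ahead of it and the grasp point (between the pads) lies 171 mm ahead of it; z points along the fingers, y is the direction in which the jaws open and shut (so a half turn about z gives the same grasp; the last joint's range is limited). The gripper opens to 95 mm and grips with 3 to 60 N. Pads are 20 mm wide; open, the fingers measure 119 mm over their backs; the gripper's body (75 mm by 180 mm) begins 59 mm behind the grasp point.
Start: joints at [-1.312, 0.491, 1.559, -0, 1.092, -0.106], TCP at [222.996, -583.865, 404.761] pointing down, gripper open.
Joint ranges: [-3.1, 3.1], [-0.84, 2.19], [0.05, 2.79], [-1.13, 4.28], [0.06, 2.93], [-2.69, 2.69]. Speed limits (rad/s): [2.22, 2.22, 2.79, 3.14, 3.14, 3.14].

INTERFACE

Orientations are given as [roll, pitch, yaw] about the fixed x, y, z axes, in that order (R = Rz(yaw) Ry(pitch) Rx(roll)).
In Python, from cell import env gives the robot as it stands.
- The arm moves only by the shell command python3 -m pendant 'ROWS'. ROWS is JSON, a list of rows, each an object of numbers: "x", "y", "z": the shift along the tool's x, y, z in units of 150 mm (1.0 is 150 mm); "rx", "ry", "rz": the turn, a rotation vector about the tool's x, y, z in units of 45 degrees (1.0 is 45 degrees); "jaw": the opening, from 0 (shut) to 1 (fully open). In form: [{"x": .., "y": .., "z": .., "rx": .., "ry": .., "rz": .., "jaw": ..}, ...]. A call has 1 to 10 rows; each row is the pose to reach, as a shift and turn from the pose commanded when the call began, along the tool's axes at that moment; what a row does not reach only later rows make up. A row lasts 1/8 s, in which the tool goes at most 62.5 mm and 10.7 degrees, less where a joint would pass 70% of its speed; a pose out of reach is approached as far as the arm can. A call with a number of a shift or a turn outside -1 to 1 is refused whole. A call with a gripper value outside its range is refused whole. The fingers move at their own pace and stop on an object; the grip force is fixed at half the most. Time passes only in rows, so rows that repeat a pose let the fingers close. It gives the time, the measured TCP pose, the force and the opening at its end, in the units of the state.
- env.state(): the state, without advancing time (a new reading comes with each control period).
- env.read_camera(name): name is "side" or "top" or "wrist"; returns a dict with "img" (420x560x3 uint8, red, green, blue), "fx", "fy", "cx", "cy" (pixels), "rvec" (rotation vector, rad) and "tvec" (3), from world to camera coordinates, as OpenCV has them. Camera axes: x right, y down, z forward; pixel columns grow to the right and rows downward; lengths in mm; the calibration is good to about 2 mm. A picture is of the moment at which its call begins. There is no depth.
- env.job_done(): hands the job in, once; it reports no verdict.
The state is a dict: "t": time; "joints": joint angles; "qvel": joint speeds; "tau": joint torques, N m; "eef_pos": TCP position; "tcp_rot": TCP orientation; "ft_force": force on the tool from outside, world axes, zero at the start; "moment": the same for the moment, N m; "opening": opening from 0.0 (shut) to 1.0 (fully open).
Only numpy, scipy, OpenCV 4.12 (cv2) and the standard library are available. Lean on these libraries where they do the work, as an engineer would, in place of code of your own. Each camera call takes 0.05 s, during which the arm holds its last target.

TASK

The three heat sinks were set back on the wrong circuit boards after inspection. Put each on the chip of the board that matches it in size (large on large, medium on medium, small on small), flat, centred inside its printed square and square to the board, parking one on the empty black foam pad to free the first board and setting each down gently, never dropping it. Leave the jar, the screwdriver and the loupe where they are.

Things in the scene. Friction and masses are not known exactly. Their poses are not given: they have to be found in the camera images.
- sink_large_center (a point): The large heat sink: bright aluminium, 60 x 60 mm in plan, 44 mm tall, solid base with eleven thin straight fins above; about 160 g. The point is its centre, 22 mm above its flat underside; z up, x and y square to its sides. Rigid: pinch it across either pair of sides, 60 mm apart. It starts upright on the chip of a board not its own.
- sink_medium_center (a point): The medium heat sink: bright aluminium, 48 x 48 mm in plan, 44 mm tall, solid base with a 6 by 6 grid of square pins above; about 100 g. The point is its centre, 22 mm above its flat underside; z up, x and y square to its sides. Rigid: pinch it across either pair of sides, 48 mm apart. It starts upright on the chip of a board not its own.
- sink_small_center (a point): The small heat sink: bright aluminium, 36 x 36 mm in plan, 44 mm tall, solid base with six straight fins above; about 60 g. The point is its centre, 22 mm above its flat underside; z up, x and y square to its sides. Rigid: pinch it across either pair of sides, 36 mm apart. It starts upright on the chip of a board not its own.
- board_large: The large circuit board: black, 160 (x) x 125 (y) mm, level, on a fixed grey pallet 166 x 131 mm. Origin: centre of the pallet's underside, at bench height. The chip lies at the board's middle (x = y = 0), square to it: metal lid 44 x 44 mm, 20 mm above the bench, covered by a wrong heat sink at first. Board face 14 mm above the bench, its other parts below 19 mm. White printed square round the chip..
- board_medium: The medium circuit board: black, 125 (x) x 100 (y) mm, level, on a fixed grey pallet 131 x 106 mm. Origin: centre of the pallet's underside, at bench height. The chip lies at the board's middle (x = y = 0), square to it: metal lid 32 x 32 mm, 20 mm above the bench, covered by a wrong heat sink at first. Board face 14 mm above the bench, its other parts below 19 mm. White printed square round the chip..
- board_small: The small circuit board: black, 92 (x) x 78 (y) mm, level, on a fixed grey pallet 98 x 84 mm. Origin: centre of the pallet's underside, at bench height. The chip lies at the board's middle (x = y = 0), square to it: metal lid 20 x 20 mm, 20 mm above the bench, covered by a wrong heat sink at first. Board face 14 mm above the bench, its other parts below 19 mm. White printed square round the chip..
- foam: Black flat foam pad, firm, 140 x 140 mm, 10 mm thick, fixed on the bench; empty at the start: the free place. Origin at the centre of its underside, z up; its top is 10 mm above the bench.
- jar: Bystander: white jar with a green screw lid, 62 mm across, 57 mm tall, upright. Origin at the centre of its underside.
- screwdriver: Bystander: screwdriver with a black handle, 170 mm long, lying on the bench along its own x. Origin midway, at its underside.
- loupe: Bystander: black eye loupe, 44 mm across, 38 mm tall, standing upright. Origin at the centre of its underside.
Things that resemble listed ones, but are neither listed nor needed, are in the scene too. What is shaped like the board_large but orange or pink is not meant. Of the things that look like the foam, the middle-sized one is meant.

How it is judged (in metres and radians):
On the way:
1. one of the heat sinks has been set down upright on the foam pad and let go (((x of sink_large_center in the frame of foam between -0.05 and 0.05 m and y of sink_large_center in the frame of foam between -0.05 and 0.05 m and z of sink_large_center in the frame of foam between 0.029 and 0.035 m and angle between sink_large_center's own z axis and vertical below 0.1 rad and linear speed of sink_large below 0.02 m/s and contact force between sink_large and the fingers below 0.05 N) or (x of sink_medium_center in the frame of foam between -0.05 and 0.05 m and y of sink_medium_center in the frame of foam between -0.05 and 0.05 m and z of sink_medium_center in the frame of foam between 0.029 and 0.035 m and angle between sink_medium_center's own z axis and vertical below 0.1 rad and linear speed of sink_medium below 0.02 m/s and contact force between sink_medium and the fingers below 0.05 N) or (x of sink_small_center in the frame of foam between -0.05 and 0.05 m and y of sink_small_center in the frame of foam between -0.05 and 0.05 m and z of sink_small_center in the frame of foam between 0.029 and 0.035 m and angle between sink_small_center's own z axis and vertical below 0.1 rad and linear speed of sink_small below 0.02 m/s and contact force between sink_small and the fingers below 0.05 N))), for 0.2 s.
At the end, for the whole second after the job is handed in: Each heat sink stands flat (0.06 rad) on the chip of the board of its own size, its centre within 8 mm of the chip's centre from above and 3 mm in height, its sides parallel to the board's within 0.2 rad (any quarter turn), released and at rest (horizontal distance between sink_large_center and board_large below 0.008 m and z of sink_large_center in the frame of board_large between 0.039 and 0.045 m and angle between each of sink_large_center, sink_medium_center, sink_small_center's own z axis and vertical below 0.06 rad and (angle between the x axis of sink_large_center and the x axis of board_large, either way round below 0.2 rad or angle between the x axis of sink_large_center and the y axis of board_large, either way round below 0.2 rad) and linear speed of each of sink_large, sink_medium, sink_small below 0.01 m/s and angular speed of each of sink_large, sink_medium, sink_small below 0.1 rad/s and contact force between each of sink_large, sink_medium, sink_small and the fingers below 0.05 N and horizontal distance between sink_medium_center and board_medium below 0.008 m and z of sink_medium_center in the frame of board_medium between 0.039 and 0.045 m and (angle between the x axis of sink_medium_center and the x axis of board_medium, either way round below 0.2 rad or angle between the x axis of sink_medium_center and the y axis of board_medium, either way round below 0.2 rad) and horizontal distance between sink_small_center and board_small below 0.008 m and z of sink_small_center in the frame of board_small between 0.039 and 0.045 m and (angle between the x axis of sink_small_center and the x axis of board_small, either way round below 0.2 rad or angle between the x axis of sink_small_center and the y axis of board_small, either way round below 0.2 rad)); the robot touches nothing.
It fails at once if a heat sink strikes or presses a board with more than 60 N (contact force between any of sink_large, sink_medium, sink_small and board_large above 60 N or contact force between any of sink_large, sink_medium, sink_small and board_medium above 60 N or contact force between any of sink_large, sink_medium, sink_small and board_small above 60 N).
It fails at once if a heat sink falls or slides free of the fingers faster than 0.45 m/s (a drop of about 10 mm) ((contact force between sink_large and the fingers below 0.05 N and linear speed of sink_large above 0.45 m/s) or (contact force between sink_medium and the fingers below 0.05 N and linear speed of sink_medium above 0.45 m/s) or (contact force between sink_small and the fingers below 0.05 N and linear speed of sink_small above 0.45 m/s)).
It fails at once if the jar, the screwdriver or the loupe is moved by more than 20 mm (distance of any of jar, screwdriver, loupe from where it was at the start of the episode above 0.02 m).
It also fails if it takes over 120 s, if anything falls off the work surface, if the arm or the gripper's body presses on something with over 40 N, if the wrist force passes 120 N, or if a joint passes its speed limit or range.

## Working session

There is one attempt and no reset: what is moved stays moved. The work goes in short steps, Python scripts to look and compute and a shell command to move; the robot and the scene stay as the last step left them, time stands still between calls to the robot, and variables do not carry over. Pictures are saved under pics/ and viewed, and the job is handed in when it is done.

```bash
ls; mkdir -p pics; python3 - <<'E'
from cell import env
import cv2
s=env.state();print(s)
for n in("top","side","wrist"):
    c=env.read_camera(n);cv2.imwrite(f"pics/{n}0.png",c["img"][:,:,::-1]);print(n,c["fx"],c["cx"],c["cy"],c["rvec"],c["tvec"])
E
```

```text
pics
{'t': 0.0, 'joints': array([-1.31159974e+00,  4.91571102e-01,  1.55946038e+00, -4.54669608e-08,
        1.09165455e+00, -1.05580044e-01]), 'qvel': array([-6.75079366e-05, -2.46960717e-04,  9.46786068e-04,  1.08596418e-04,
       -3.64128891e-04,  4.55466601e-04]), 'tau': array([ 2.86324808e-03, -6.12637067e+01, -2.58175421e+01,  6.94180978e-02,
        4.82706015e-02, -1.03882101e-04]), 'eef_pos': array([ 222.98796405, -583.83515918,  404.15068689]), 'tcp_rot': array([-3.14050536e+00, -1.15184909e-04,  3.64776594e-01]), 'ft_force': array([-0.79681626, -0.18221234, -0.03927624]), 'moment': array([-0.04680057,  0.02049041, -0.01907073]), 'opening': 0.9998235403129577}
top 397.53504430581245 278.31367263784864 210.01054245927514 [ 2.09991941 -2.11217783  0.24327263] [ -23.70179785  521.57354093 1355.50135399]
side 390.413493100097 280.89068871450104 214.16817912146763 [ 0.06655249 -2.88662929  1.20276733] [ 499.34427714   88.70536813 1305.39835596]
wrist 356.0659447706135 285.0164132376042 212.09406299125666 [-2.40440742  1.65616601  0.21658247] [-625.67241296  -29.2357127   389.932666  ]
```

View pics/top0.png

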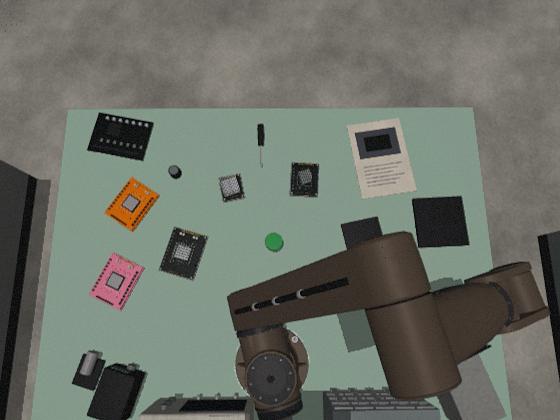

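View pics/side0.png

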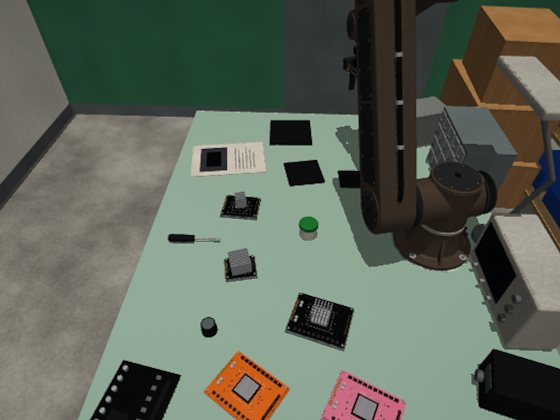

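View pics/wrist0.png

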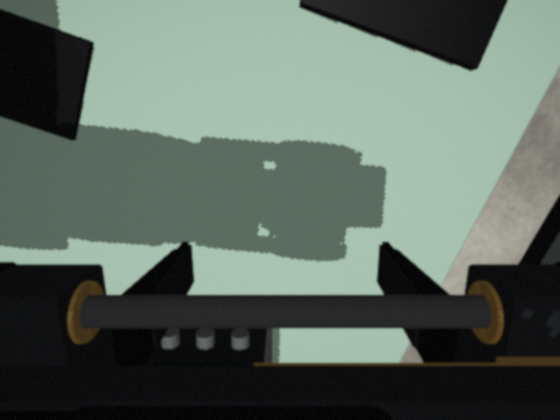

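Boards: large is black at top (184,252), with pink (117,281), orange (131,204) and a black breadboard-like item (120,136) as look-alikes. The pads are at top (440,222) and (362,232), with a third beside the arm at side (349,179). Next I measure them.

```bash
cat > h.py <<'E'
import numpy as np,cv2
from cell import env
def cam(n):
    c=env.read_camera(n);c["R"]=cv2.Rodrigues(np.array(c["rvec"],float))[0];c["t"]=np.array(c["tvec"],float);return c
def ray(c,uv,z):
    uv=np.atleast_2d(uv).astype(float)
    d=np.c_[(uv[:,0]-c["cx"])/c["fx"],(uv[:,1]-c["cy"])/c["fy"],np.ones(len(uv))]@c["R"]
    o=-c["R"].T@c["t"]
    return o+d*((z-o[2])/d[:,2])[:,None]
def proj(c,P):
    p=np.atleast_2d(P)@c["R"].T+c["t"];return np.c_[c["fx"]*p[:,0]/p[:,2]+c["cx"],c["fy"]*p[:,1]/p[:,2]+c["cy"]]
def crop(c,u,v,r,s,name):
    u,v=int(u),int(v);im=c["img"][max(0,v-r):v+r,max(0,u-r):u+r,::-1]
    cv2.imwrite(f"pics/{name}.png",cv2.resize(im,None,fx=s,fy=s,interpolation=cv2.INTER_CUBIC))
E
python3 - <<'E'
from h import *
for n,z in(("top",10),("side",10)):
    c=cam(n);im=c["img"];print(n,"cam pos",(-c["R"].T@c["t"]).round())
    m=(im.max(2)<75).astype(np.uint8)
    cs,_=cv2.findContours(m,cv2.RETR_EXTERNAL,cv2.CHAIN_APPROX_NONE)
    for k in cs:
        if cv2.contourArea(k)<100: continue
        P=ray(c,k[:,0,:],z)[:,:2].astype(np.float32)
        r=cv2.minAreaRect(P)
        if max(r[1])<260: print(k[:,0].mean(0).round(),np.round(r[0]),np.round(r[1]),round(r[2],1))
c=cam("top");crop(c,240,200,100,4,"crop_top");
c=cam("side");crop(c,270,250,110,4,"crop_side")
crop(c,320,155,50,8,"crop_pads")
E
```

```text
top cam pos [ 208.  -17. 1438.]
[105. 380.] [-70. 554.] [225. 194.] 72.8
[184. 250.] [377. 316.] [127. 162.] 73.3
[440. 222.] [ 487. -619.] [183. 187.] 2.7
[233. 191.] [619. 148.] [92. 80.] 12.3
[305. 179.] [ 650. -125.] [100. 128.] 86.3
[377. 143.] [ 796. -408.] [105. 155.] 8.7
[260. 134.] [831.  41.] [87. 23.] 0.1
[120. 136.] [827. 578.] [219. 158.] 78.5
side cam pos [464. 886. 980.]
[246. 388.] [562. 512.] [51. 51.] 56.5
[136. 395.] [820. 544.] [145. 161.] 78.5
[519. 388.] [-100.  477.] [167. 207.] 72.7
[208. 327.] [682. 354.] [41. 60.] 23.0
[320. 316.] [377. 318.] [132. 163.] 73.2
[241. 270.] [619. 150.] [94. 86.] 9.7
[181. 238.] [830.  36.] [88. 36.] 2.7
[240. 207.] [ 650. -124.] [112. 128.] 85.8
[303. 173.] [ 426. -333.] [138. 145.] 11.8
[214. 159.] [ 796. -402.] [104. 152.] 8.3
[290. 132.] [ 486. -620.] [182. 194.] 2.9
```

View pics/crop_top.png

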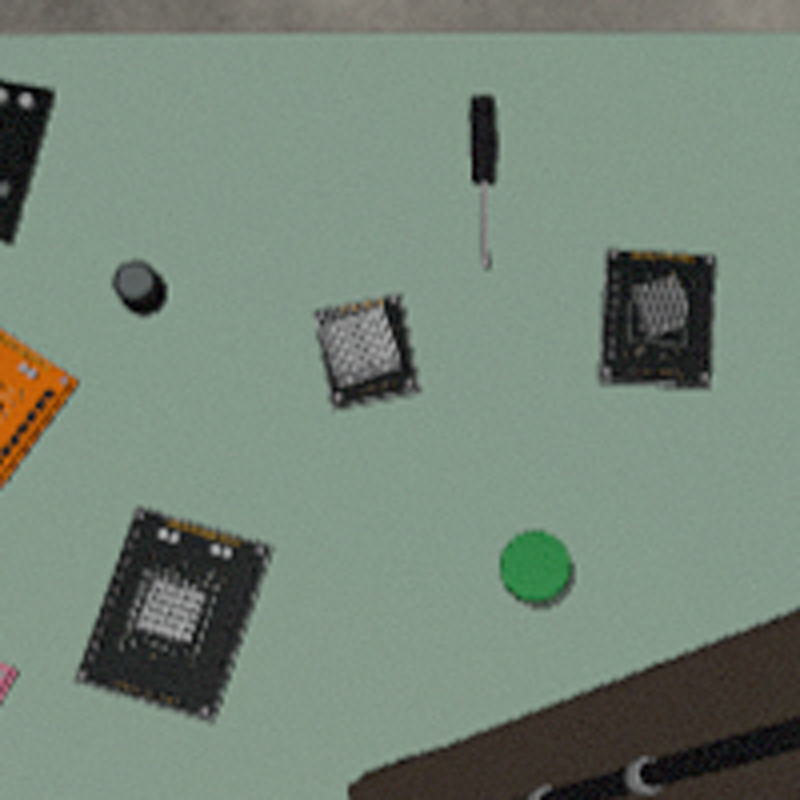

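View pics/crop_side.png

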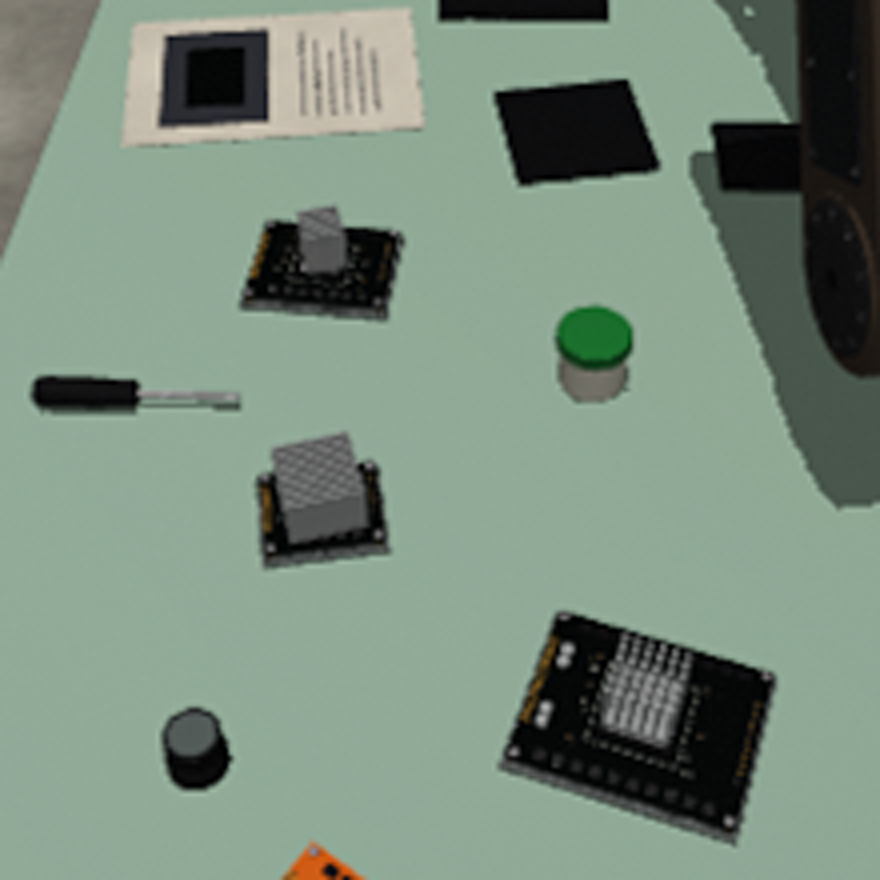

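View pics/crop_pads.png

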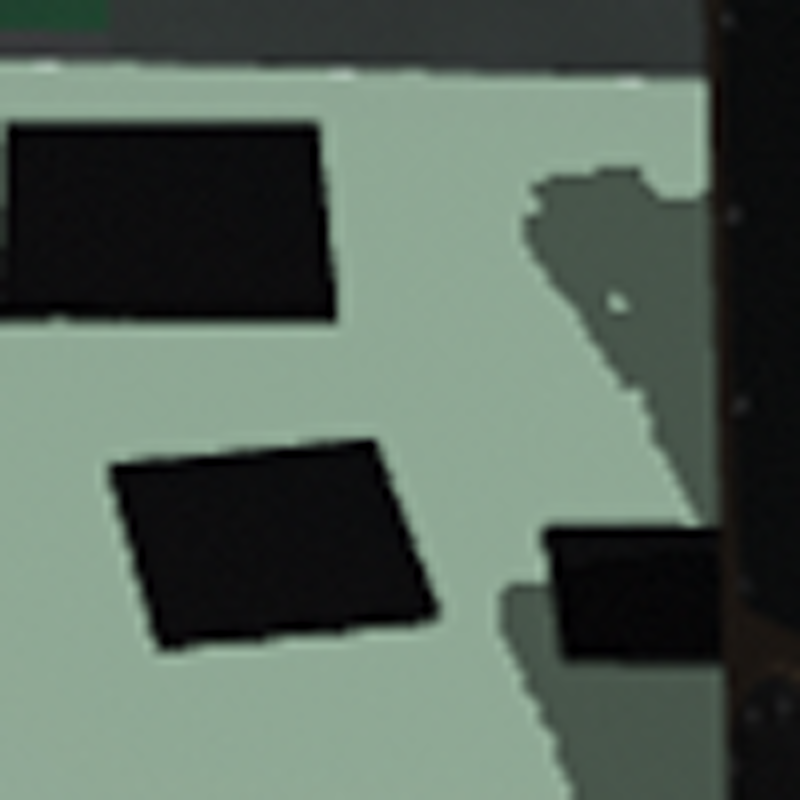

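```bash
cat >> h.py <<'E'
from scipy.spatial.transform import Rotation as Ro
def go(x,y,z,yaw=None,roundd=3):
    """from present pose: units shift in tool axes and rz"""
    s=env.state();R=Ro.from_euler('xyz',s["tcp_rot"]).as_matrix()
    d=R.T@(np.array([x,y,z])-s["eef_pos"])/150
    out=dict(x=round(d[0],roundd),y=round(d[1],roundd),z=round(d[2],roundd))
    if yaw is not None:
        T=Ro.from_euler('xyz',[np.pi,0,yaw]).as_matrix();rv=Ro.from_matrix(R.T@T).as_rotvec()/(np.pi/4)
        out["r"]=rv.round(3)
    print("pos",s["eef_pos"].round(1),"rot",s["tcp_rot"].round(4),"t",round(s["t"],2),"->",out);return out
E
python3 - <<'E'
from h import *
s=env.state();c=cam("wrist");R=Ro.from_euler('xyz',s["tcp_rot"]).as_matrix()
print("cam in tool",R.T@(-c["R"].T@c["t"]-s["eef_pos"]), "axis in tool",R.T@c["R"][2])
go(400,-330,400,0.2);
go(560,-80,400,0.0)
E
```

```text
cam in tool [71.77005035  0.74989459 19.91742267] axis in tool [-2.57251993e-01  8.14703755e-04  9.66344011e-01]
pos [ 223.  -583.9  404.7] rot [-3.1415 -0.      0.3648] t 0.4 -> {'x': np.float64(1.706), 'y': np.float64(-1.16), 'z': np.float64(0.031), 'r': array([-0.  , -0.  ,  0.21])}
pos [ 223.  -583.9  404.7] rot [-3.1415 -0.      0.3648] t 0.4 -> {'x': np.float64(3.297), 'y': np.float64(-2.337), 'z': np.float64(0.031), 'r': array([-0.   , -0.   ,  0.464])}
```

```bash
python3 -m pendant '[{"x":0.28,"y":-0.2},{"x":0.57,"y":-0.4,"rz":0.1},{"x":0.85,"y":-0.6,"rz":0.21},{"x":0.92,"y":-0.7,"rz":0.21}]'; python3 - <<'E'
from h import *
go(430,-250,400,0.2);go(580,-130,400,0.0)
E
```

```text
pos [ 223.  -583.9  404.7] rot [-3.1415 -0.      0.3648] t 0.4 -> {'x': np.float64(2.083), 'y': np.float64(-1.587), 'z': np.float64(0.031), 'r': array([-0.  , -0.  ,  0.21])}
pos [ 223.  -583.9  404.7] rot [-3.1415 -0.      0.3648] t 0.4 -> {'x': np.float64(3.303), 'y': np.float64(-1.978), 'z': np.float64(0.031), 'r': array([-0.   , -0.   ,  0.464])}invalid input
```

```bash
python3 -m pendant '[{"x":0.28,"y":-0.2,"z":0,"rx":0,"ry":0,"rz":0,"jaw":1},{"x":0.57,"y":-0.4,"z":0,"rx":0,"ry":0,"rz":0.1,"jaw":1},{"x":0.85,"y":-0.6,"z":0,"rx":0,"ry":0,"rz":0.2,"jaw":1},{"x":1,"y":-0.8,"z":0,"rx":0,"ry":0,"rz":0.2,"jaw":1}]'; python3 - <<'E'
from h import *
go(430,-250,400,0.2);go(580,-130,400,0.0)
E
```

```text
t: 0.9
eef_pos: [321.3, -416.6, 404.8]
tcp_rot: [3.141, -0.0, 0.208]
ft_force: [-0.1, -0.3, -0.3]
opening: 1.0
pos [ 321.3 -416.6  404.8] rot [ 3.1413e+00 -3.0000e-04  2.0780e-01] t 0.9 -> {'x': np.float64(0.938), 'y': np.float64(-0.937), 'z': np.float64(0.032), 'r': array([ 0.  , -0.  ,  0.01])}
pos [ 321.3 -416.6  404.8] rot [ 3.1413e+00 -3.0000e-04  2.0780e-01] t 0.9 -> {'x': np.float64(2.081), 'y': np.float64(-1.514), 'z': np.float64(0.032), 'r': array([ 0.   , -0.   ,  0.265])}
```

```bash
python3 -m pendant '[{"x":0.3,"y":-0.25,"z":0,"rx":0,"ry":0,"rz":0,"jaw":1},{"x":0.6,"y":-0.5,"z":0,"rx":0,"ry":0,"rz":0.1,"jaw":1},{"x":0.9,"y":-0.75,"z":0,"rx":0,"ry":0,"rz":0.2,"jaw":1},{"x":1,"y":-1,"z":0,"rx":0,"ry":0,"rz":0.26,"jaw":1},{"x":1,"y":-1,"z":0,"rx":0,"ry":0,"rz":0.26,"jaw":1}]'; python3 - <<'E'
from h import *
go(580,-130,400,0.0)
c=cam("wrist");cv2.imwrite("pics/w1.png",c["img"][:,:,::-1])
c=cam("top");cv2.imwrite("pics/t1.png",c["img"][:,:,::-1])
E
```

```text
t: 1.52
eef_pos: [436.6, -238.4, 404.9]
tcp_rot: [-3.142, -0.0, 0.007]
ft_force: [0.7, -0.1, -0.4]
opening: 1.0
pos [ 436.6 -238.4  404.9] rot [-3.1415 -0.      0.0065] t 1.52 -> {'x': np.float64(0.961), 'y': np.float64(-0.716), 'z': np.float64(0.033), 'r': array([-0.   , -0.   ,  0.008])}
```

View pics/w1.png

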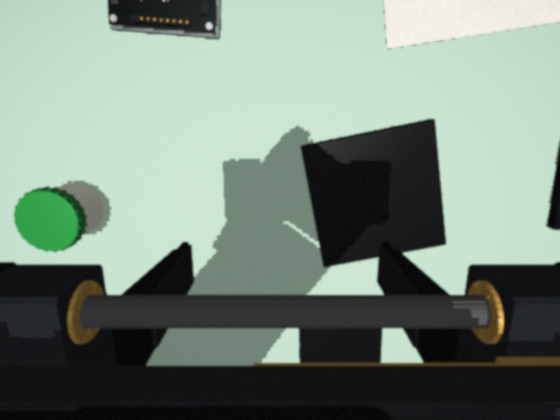

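```bash
python3 - <<'E'
from h import *
c=cam("wrist")
P=ray(c,[(302,146),(434,120),(445,243),(323,266)],10)[:,:2];print(P.round(),np.linalg.norm(np.roll(P,-1,0)-P,axis=1).round(),P.mean(0))
E
python3 -m pendant '[{"x":0.3,"y":-0.25,"z":0,"rx":0,"ry":0,"rz":0,"jaw":1},{"x":0.6,"y":-0.5,"z":0,"rx":0,"ry":0,"rz":0,"jaw":1},{"x":0.75,"y":-0.75,"z":0,"rx":0,"ry":0,"rz":0,"jaw":1},{"x":0.75,"y":-0.75,"z":0,"rx":0,"ry":0,"rz":0,"jaw":1},{"x":0.75,"y":-0.75,"z":0,"rx":0,"ry":0,"rz":0,"jaw":1}]'; python3 - <<'E'
from h import *
c=cam("wrist");cv2.imwrite("pics/w2.png",c["img"][:,:,::-1])
E
```

```text
[[ 480. -259.]
 [ 507. -394.]
 [ 374. -421.]
 [ 346. -285.]] [137. 136. 138. 137.] [ 426.51801765 -339.83506668]
t: 2.3
eef_pos: [548.0, -128.7, 404.5]
tcp_rot: [3.141, 0.0, 0.003]
ft_force: [-0.6, 0.4, -0.3]
opening: 0.996
```

View pics/w2.png

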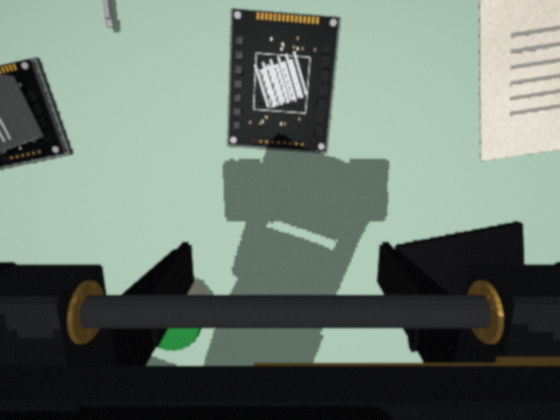

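```bash
cat >> h.py <<'E'
def quad(c,uv,z):
    P=ray(c,uv,z)[:,:2];r=cv2.minAreaRect(P.astype(np.float32))
    d=np.roll(P,-1,0)-P;print("ctr",P.mean(0).round(1),"sides",np.linalg.norm(d,axis=1).round(1),"dir",np.degrees(np.arctan2(d[:,1],d[:,0])).round(1));return P.mean(0)
E
python3 - <<'E'
from h import *
c=cam("wrist")
u=quad(c,[(233,9),(339,17),(326,152),(229,145)],14)
crop(c,280,82,82,4.8,"w2c")
E
```

```text
ctr [ 651.7 -126.7] sides [ 99.6 126.  100.  125.7] dir [-93.8 176.2  86.   -3.9]
```

View pics/w2c.png

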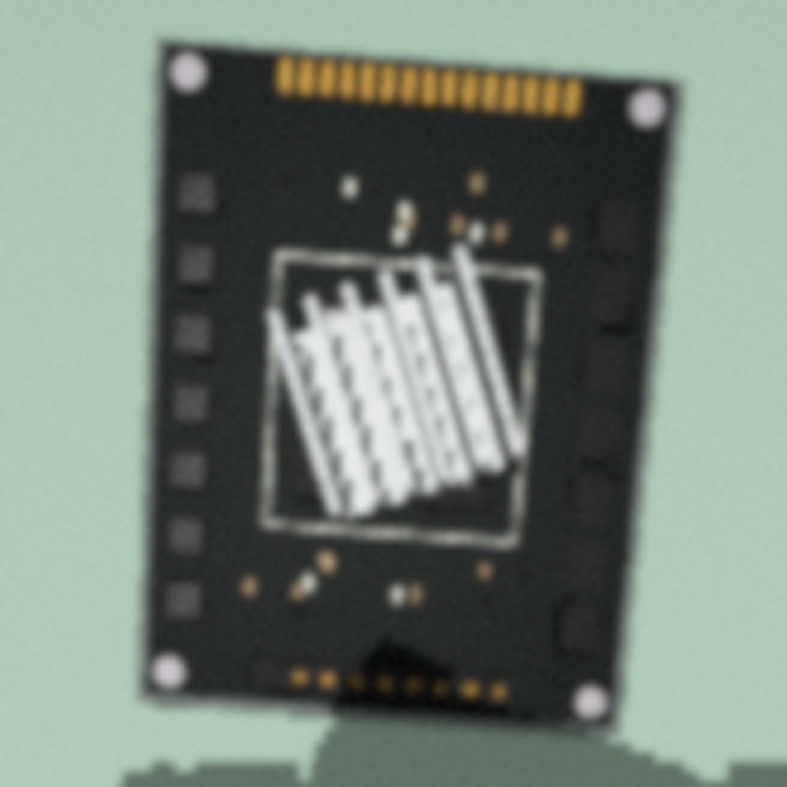

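```bash
python3 - <<'E'
from h import *
c=cam("wrist")
k=np.array([(270,312),(460,245),(522,455),(335,515)])/4.8+[198,0]
quad(c,k,64)
k=np.array([(277,250),(541,270),(515,545),(264,523)])/4.8+[198,0]
quad(c,k,14)
E
python3 -m pendant '[{"x":0,"y":-0.3,"z":0,"rx":0,"ry":0,"rz":0,"jaw":1},{"x":-0.1,"y":-0.7,"z":0,"rx":0,"ry":0,"rz":0,"jaw":1},{"x":-0.2,"y":-1,"z":0,"rx":0,"ry":0,"rz":0,"jaw":1},{"x":-0.2,"y":-1,"z":0,"rx":0,"ry":0,"rz":0,"jaw":1}]';python3 -m pendant '[{"x":0,"y":-0.3,"z":0,"rx":0,"ry":0,"rz":0,"jaw":1},{"x":0,"y":-0.7,"z":0,"rx":0,"ry":0,"rz":0,"jaw":1},{"x":0,"y":-0.85,"z":0,"rx":0,"ry":0,"rz":0,"jaw":1},{"x":0,"y":-0.85,"z":0,"rx":0,"ry":0,"rz":0,"jaw":1},{"x":0,"y":-0.85,"z":0,"rx":0,"ry":0,"rz":0,"jaw":1}]'; python3 - <<'E'
from h import *
c=cam("wrist");cv2.imwrite("pics/w3.png",c["img"][:,:,::-1])
E
```

```text
ctr [ 650.7 -126.4] sides [34.9 36.4 35.1 35.8] dir [ -71.8 -161.9  107.1   17.9]
ctr [ 652.3 -126.3] sides [53.1 53.5 52.6 52.7] dir [-93.9 175.3  85.3  -4.1]
t: 2.95
eef_pos: [516.7, 23.7, 405.1]
tcp_rot: [-3.142, -0.0, 0.006]
ft_force: [-0.4, -0.8, 0.4]
opening: 1.002
t: 3.58
eef_pos: [517.6, 148.4, 404.7]
tcp_rot: [3.141, -0.0, 0.002]
ft_force: [-0.7, 0.3, 1.3]
opening: 0.999
```

View pics/w3.png

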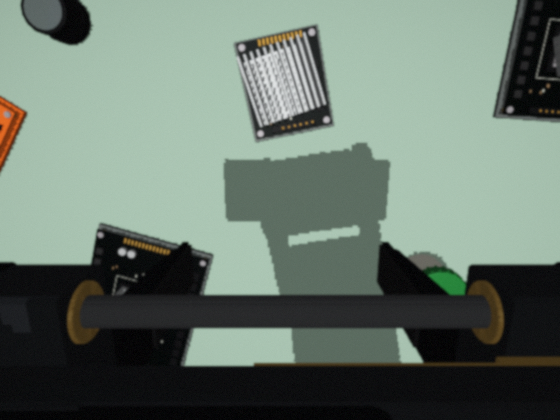

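```bash
python3 - <<'E'
from h import *
c=cam("wrist");crop(c,284,82,82,4.8,"w3c")
E
python3 -m pendant '[{"x":-0.3,"y":-0.3,"z":0,"rx":0,"ry":0,"rz":0,"jaw":1},{"x":-0.6,"y":-0.5,"z":0,"rx":0,"ry":0,"rz":0,"jaw":1},{"x":-0.9,"y":-0.7,"z":0,"rx":0,"ry":0,"rz":0,"jaw":1},{"x":-1,"y":-0.9,"z":0,"rx":0,"ry":0,"rz":0,"jaw":1},{"x":-1,"y":-1,"z":0,"rx":0,"ry":0,"rz":0,"jaw":1},{"x":-1,"y":-1,"z":0,"rx":0,"ry":0,"rz":0,"jaw":1}]';python3 -m pendant '[{"x":-0.2,"y":-0.2,"z":0,"rx":0,"ry":0,"rz":0,"jaw":1},{"x":-0.4,"y":-0.2,"z":0,"rx":0,"ry":0,"rz":0,"jaw":1},{"x":-0.5,"y":-0.2,"z":0,"rx":0,"ry":0,"rz":0,"jaw":1},{"x":-0.5,"y":-0.2,"z":0,"rx":0,"ry":0,"rz":0,"jaw":1},{"x":-0.5,"y":-0.2,"z":0,"rx":0,"ry":0,"rz":0,"jaw":1}]'; python3 - <<'E'
from h import *
c=cam("wrist");cv2.imwrite("pics/w4.png",c["img"][:,:,::-1])
E
```

```text
t: 4.42
eef_pos: [367.5, 299.3, 404.6]
tcp_rot: [3.142, -0.0, 0.004]
ft_force: [0.1, 0.1, 0.2]
opening: 0.998
t: 5.05
eef_pos: [292.7, 328.8, 404.8]
tcp_rot: [-3.141, -0.001, 0.003]
ft_force: [0.3, 0.1, -0.3]
opening: 1.002
```

View pics/w4.png

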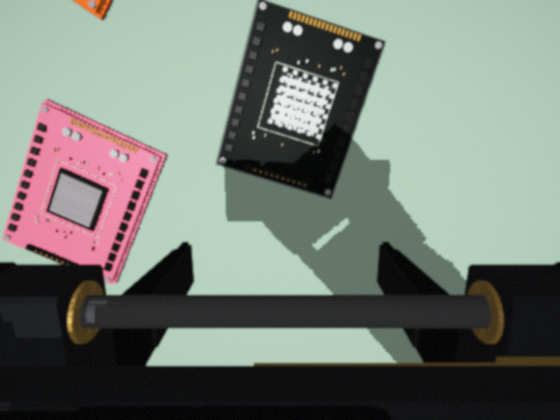

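View pics/w3c.png

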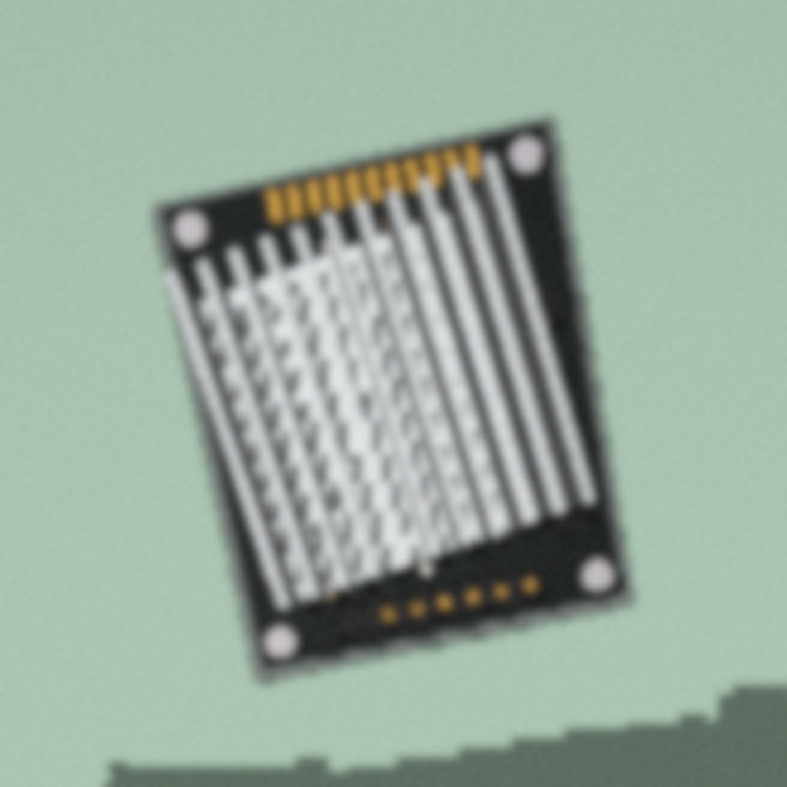

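```bash
python3 - <<'E'
from h import *
c=cam("wrist");s=env.state()
crop(c,302,102,102,3.9,"w4c");print(s["eef_pos"])
c2=dict(c);o=-c["R"].T@c["t"];o=o+np.array([517.6,148.4,404.7])-s["eef_pos"];c2["t"]=-c["R"]@o
f=lambda l:np.array(l)/4.8+[202,0]
quad(c2,f([(160,205),(552,122),(630,600),(262,680)]),14)
quad(c2,f([(172,272),(495,150),(592,503),(283,607)]),64)
E
```

```text
[292.50988609 328.82027342 404.65487325]
ctr [620.4 146.9] sides [79.2 93.4 79.7 94.9] dir [ -78.9 -168.4  102.1   11.3]
ctr [620.  149.8] sides [59.2 60.7 58.8 59.6] dir [ -70.8 -162.3  108.2   18. ]
```

View pics/w4c.png

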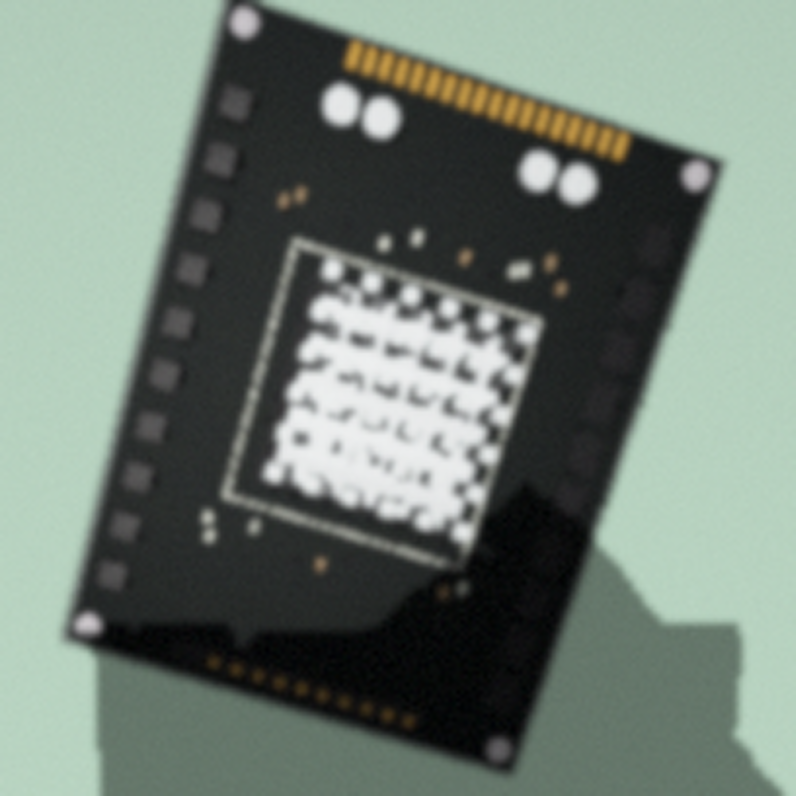

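```bash
python3 - <<'E'
from h import *
c=cam("wrist")
f=lambda l:np.array(l)/3.9+[200,0]
quad(c,f([(225,0),(722,160),(515,770),(65,640)]),14)
quad(c,f([(294,241),(543,320),(462,568),(226,497)]),14)
quad(c,f([(323,256),(543,323),(468,545),(261,480)]),64)
c=cam("top");im=c["img"];cv2.imwrite("pics/t4.png",im[:,:,::-1])
E
```

```text
ctr [376.4 315.5] sides [126.  159.6 126.3 159.2] dir [-106.   163.6   73.8  -16.5]
ctr [376.7 315.2] sides [65.3 64.4 64.4 64.5] dir [-106.3  163.1   73.7  -16.2]
ctr [376.4 313.1] sides [49.8 49.9 48.9 48.9] dir [-105.7  162.4   73.1  -16.5]
```

```bash
python3 - <<'E'
from h import *
go(376.4,313.1,290,-0.284)
E
```

```text
pos [292.2 328.9 404.6] rot [3.1414e+00 1.0000e-04 2.8000e-03] t 5.25 -> {'x': np.float64(0.561), 'y': np.float64(0.107), 'z': np.float64(0.764), 'r': array([0.   , 0.   , 0.365])}
```

```bash
python3 -m pendant '[{"x":0.2,"y":0.04,"z":0.1,"rx":0,"ry":0,"rz":0.12,"jaw":1},{"x":0.4,"y":0.08,"z":0.3,"rx":0,"ry":0,"rz":0.25,"jaw":1},{"x":0.56,"y":0.107,"z":0.55,"rx":0,"ry":0,"rz":0.365,"jaw":1},{"x":0.56,"y":0.107,"z":0.764,"rx":0,"ry":0,"rz":0.365,"jaw":1},{"x":0.56,"y":0.107,"z":0.764,"rx":0,"ry":0,"rz":0.365,"jaw":1},{"x":0.56,"y":0.107,"z":0.764,"rx":0,"ry":0,"rz":0.365,"jaw":1}]'; python3 - <<'E'
from h import *
go(376.4,313.1,216,-0.284)
c=cam("wrist");cv2.imwrite("pics/w5.png",c["img"][:,:,::-1])
E
```

```text
t: 6.0
eef_pos: [375.9, 313.4, 291.0]
tcp_rot: [-3.141, -0.001, -0.283]
ft_force: [-0.2, -0.6, 0.4]
opening: 0.998
pos [375.9 313.4 291. ] rot [-3.1411e+00 -6.0000e-04 -2.8290e-01] t 6.0 -> {'x': np.float64(0.003), 'y': np.float64(0.001), 'z': np.float64(0.5), 'r': array([-0.001, -0.001,  0.001])}
```

View pics/w5.png

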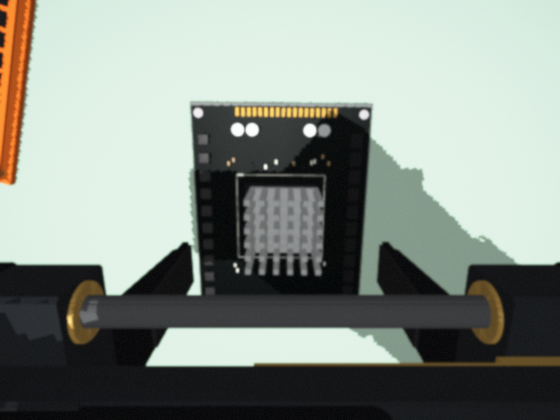

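The medium sink is square to the jaws and centred between the fingers, around (284,235). Descending and gripping.

```bash
python3 -m pendant '[{"x":0,"y":0,"z":0.2,"rx":0,"ry":0,"rz":0,"jaw":1},{"x":0,"y":0,"z":0.4,"rx":0,"ry":0,"rz":0,"jaw":1},{"x":0,"y":0,"z":0.5,"rx":0,"ry":0,"rz":0,"jaw":1},{"x":0,"y":0,"z":0.5,"rx":0,"ry":0,"rz":0,"jaw":1},{"x":0,"y":0,"z":0.5,"rx":0,"ry":0,"rz":0,"jaw":0.7},{"x":0,"y":0,"z":0.5,"rx":0,"ry":0,"rz":0,"jaw":0.5},{"x":0,"y":0,"z":0.5,"rx":0,"ry":0,"rz":0,"jaw":0.3},{"x":0,"y":0,"z":0.5,"rx":0,"ry":0,"rz":0,"jaw":0},{"x":0,"y":0,"z":0.5,"rx":0,"ry":0,"rz":0,"jaw":0},{"x":0,"y":0,"z":0.5,"rx":0,"ry":0,"rz":0,"jaw":0}]'
```

```text
t: 7.3
eef_pos: [375.8, 313.2, 215.2]
tcp_rot: [-3.142, -0.0, -0.283]
ft_force: [0.4, 0.9, 1.3]
opening: 0.503
```

```bash
python3 -m pendant '[{"x":0,"y":0,"z":-0.05,"rx":0,"ry":0,"rz":0,"jaw":0},{"x":0,"y":0,"z":-0.15,"rx":0,"ry":0,"rz":0,"jaw":0},{"x":0,"y":0,"z":-0.35,"rx":0,"ry":0,"rz":0,"jaw":0},{"x":0,"y":0,"z":-0.6,"rx":0,"ry":0,"rz":0,"jaw":0},{"x":0,"y":0,"z":-0.85,"rx":0,"ry":0,"rz":0,"jaw":0},{"x":0,"y":0,"z":-0.85,"rx":0,"ry":0,"rz":0,"jaw":0}]'; python3 - <<'E'
from h import *
go(510,150,345,0);go(540,-60,345,-0.2)
c=cam("wrist");cv2.imwrite("pics/w6.png",c["img"][:,:,::-1])
E
```

```text
t: 8.05
eef_pos: [375.6, 313.2, 345.8]
tcp_rot: [-3.137, -0.004, -0.283]
ft_force: [0.0, 0.2, -0.8]
opening: 0.506
pos [375.6 313.2 345.8] rot [-3.1374 -0.0038 -0.2831] t 8.05 -> {'x': np.float64(1.164), 'y': np.float64(0.794), 'z': np.float64(0.006), 'r': array([-0.005, -0.006, -0.36 ])}
pos [375.6 313.2 345.8] rot [-3.1374 -0.0038 -0.2831] t 8.05 -> {'x': np.float64(1.747), 'y': np.float64(2.083), 'z': np.float64(0.003), 'r': array([-0.005, -0.005, -0.106])}
```

View pics/w6.png

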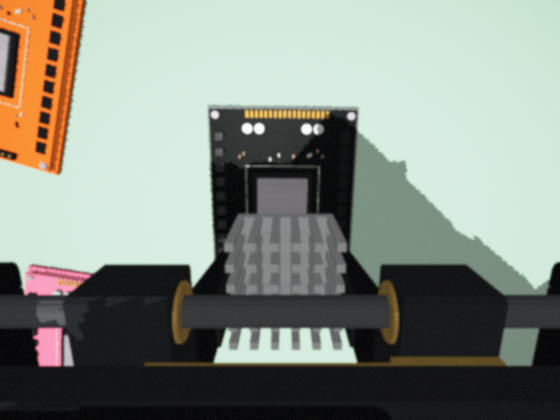

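```bash
python3 -m pendant '[{"x":0.2,"y":0.14,"z":0,"rx":0,"ry":0,"rz":0,"jaw":0},{"x":0.45,"y":0.3,"z":0,"rx":0,"ry":0,"rz":0,"jaw":0},{"x":0.7,"y":0.5,"z":0,"rx":0,"ry":0,"rz":0,"jaw":0},{"x":0.9,"y":0.75,"z":0,"rx":0,"ry":0,"rz":0,"jaw":0},{"x":1,"y":1,"z":0,"rx":0,"ry":0,"rz":0,"jaw":0}]'; python3 -m pendant '[{"x":0.2,"y":0.25,"z":0,"rx":0,"ry":0,"rz":0,"jaw":0},{"x":0.4,"y":0.5,"z":0,"rx":0,"ry":0,"rz":0,"jaw":0},{"x":0.5,"y":0.75,"z":0,"rx":0,"ry":0,"rz":0,"jaw":0},{"x":0.5,"y":1,"z":0,"rx":0,"ry":0,"rz":0,"jaw":0}]';python3 - <<'E'
from h import *
go(426,-340,345)
E
```

```text
t: 8.72
eef_pos: [478.4, 125.6, 341.6]
tcp_rot: [3.141, 0.001, -0.284]
ft_force: [0.4, 0.1, -0.2]
opening: 0.501
t: 9.22
eef_pos: [508.1, -39.3, 341.5]
tcp_rot: [3.141, 0.002, -0.284]
ft_force: [-0.1, 0.6, -1.6]
opening: 0.505
pos [508.1 -39.3 341.5] rot [ 3.1413e+00  1.6000e-03 -2.8360e-01] t 9.22 -> {'x': np.float64(0.036), 'y': np.float64(2.078), 'z': np.float64(-0.023)}
```

```bash
python3 -m pendant '[{"x":0,"y":0.25,"z":0,"rx":0,"ry":0,"rz":0,"jaw":0},{"x":0,"y":0.55,"z":0,"rx":0,"ry":0,"rz":0,"jaw":0},{"x":0,"y":0.9,"z":0,"rx":0,"ry":0,"rz":0,"jaw":0},{"x":0,"y":1,"z":0,"rx":0,"ry":0,"rz":0,"jaw":0}]'; python3 -m pendant '[{"x":0,"y":0.3,"z":0,"rx":0,"ry":0,"rz":0,"jaw":0},{"x":0,"y":0.6,"z":0,"rx":0,"ry":0,"rz":0,"jaw":0},{"x":0,"y":0.9,"z":0,"rx":0,"ry":0,"rz":0,"jaw":0},{"x":0,"y":1,"z":0,"rx":0,"ry":0,"rz":0,"jaw":0},{"x":0,"y":1,"z":0,"rx":0,"ry":0,"rz":0,"jaw":0}]';python3 - <<'E'
from h import *
go(428,-338,205.5,-0.2)
c=cam("wrist");cv2.imwrite("pics/w7.png",c["img"][:,:,::-1])
E
```

```text
t: 9.72
eef_pos: [465.1, -183.8, 341.7]
tcp_rot: [-3.141, 0.002, -0.286]
ft_force: [0.8, 1.0, -1.0]
opening: 0.502
t: 10.35
eef_pos: [424.1, -325.7, 342.0]
tcp_rot: [-3.141, 0.001, -0.284]
ft_force: [-0.3, -0.6, -1.2]
opening: 0.507
pos [ 424.1 -325.7  342. ] rot [-3.1409e+00  1.0000e-03 -2.8410e-01] t 10.35 -> {'x': np.float64(0.049), 'y': np.float64(0.072), 'z': np.float64(0.91), 'r': array([-0.001,  0.001, -0.107])}
```

View pics/w7.png

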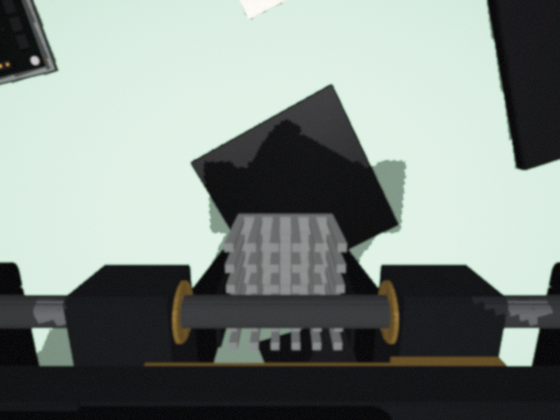

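```bash
python3 -m pendant '[{"x":0.05,"y":0.07,"z":0.15,"rx":0,"ry":0,"rz":0,"jaw":0},{"x":0.05,"y":0.07,"z":0.4,"rx":0,"ry":0,"rz":0,"jaw":0},{"x":0.05,"y":0.07,"z":0.65,"rx":0,"ry":0,"rz":0,"jaw":0},{"x":0.05,"y":0.07,"z":0.8,"rx":0,"ry":0,"rz":0,"jaw":0},{"x":0.05,"y":0.07,"z":0.86,"rx":0,"ry":0,"rz":0,"jaw":0},{"x":0.05,"y":0.07,"z":0.88,"rx":0,"ry":0,"rz":0,"jaw":0},{"x":0.05,"y":0.07,"z":0.9,"rx":0,"ry":0,"rz":0,"jaw":0},{"x":0.05,"y":0.07,"z":0.9,"rx":0,"ry":0,"rz":0,"jaw":0}]'
```

```text
t: 11.4
eef_pos: [428.5, -337.9, 208.2]
tcp_rot: [3.141, -0.001, -0.283]
ft_force: [0.0, -0.7, -0.6]
opening: 0.504
```

```bash
python3 -m pendant '[{"x":0,"y":0,"z":0.007,"rx":0,"ry":0,"rz":0,"jaw":0},{"x":0,"y":0,"z":0.014,"rx":0,"ry":0,"rz":0,"jaw":0},{"x":0,"y":0,"z":0.018,"rx":0,"ry":0,"rz":0,"jaw":0},{"x":0,"y":0,"z":0.018,"rx":0,"ry":0,"rz":0,"jaw":0}]'
```

```text
t: 11.9
eef_pos: [428.4, -338.0, 205.2]
tcp_rot: [3.141, -0.0, -0.283]
ft_force: [-0.8, 1.0, 3.9]
opening: 0.505
```

```bash
python3 -m pendant '[{"x":0,"y":0,"z":0,"rx":0,"ry":0,"rz":0,"jaw":0.55},{"x":0,"y":0,"z":0,"rx":0,"ry":0,"rz":0,"jaw":0.65},{"x":0,"y":0,"z":0,"rx":0,"ry":0,"rz":0,"jaw":0.85},{"x":0,"y":0,"z":0,"rx":0,"ry":0,"rz":0,"jaw":1},{"x":0,"y":0,"z":0,"rx":0,"ry":0,"rz":0,"jaw":1},{"x":0,"y":0,"z":0,"rx":0,"ry":0,"rz":0,"jaw":1}]'; python3 -m pendant '[{"x":0,"y":0,"z":-0.1,"rx":0,"ry":0,"rz":0,"jaw":1},{"x":0,"y":0,"z":-0.4,"rx":0,"ry":0,"rz":0,"jaw":1},{"x":0,"y":0,"z":-0.75,"rx":0,"ry":0,"rz":0,"jaw":1},{"x":0,"y":0,"z":-1,"rx":0,"ry":0,"rz":0,"jaw":1},{"x":0,"y":0,"z":-1,"rx":0,"ry":0,"rz":0,"jaw":1}]';python3 - <<'E'
from h import *
go(480,-60,350,0)
c=cam("wrist");cv2.imwrite("pics/w8.png",c["img"][:,:,::-1])
c=cam("side");crop(c,300,165,60,6,"s8")
E
```

```text
t: 12.65
eef_pos: [428.4, -338.0, 204.9]
tcp_rot: [3.142, -0.0, -0.283]
ft_force: [-0.1, 0.2, -0.6]
opening: 0.983
t: 13.28
eef_pos: [428.4, -337.8, 358.6]
tcp_rot: [3.139, -0.005, -0.283]
ft_force: [-0.6, -0.1, -0.1]
opening: 1.004
pos [ 428.4 -337.8  358.6] rot [ 3.1386 -0.0054 -0.283 ] t 13.28 -> {'x': np.float64(-0.187), 'y': np.float64(-1.875), 'z': np.float64(0.051), 'r': array([ 0.005, -0.006, -0.36 ])}
```

View pics/s8.png

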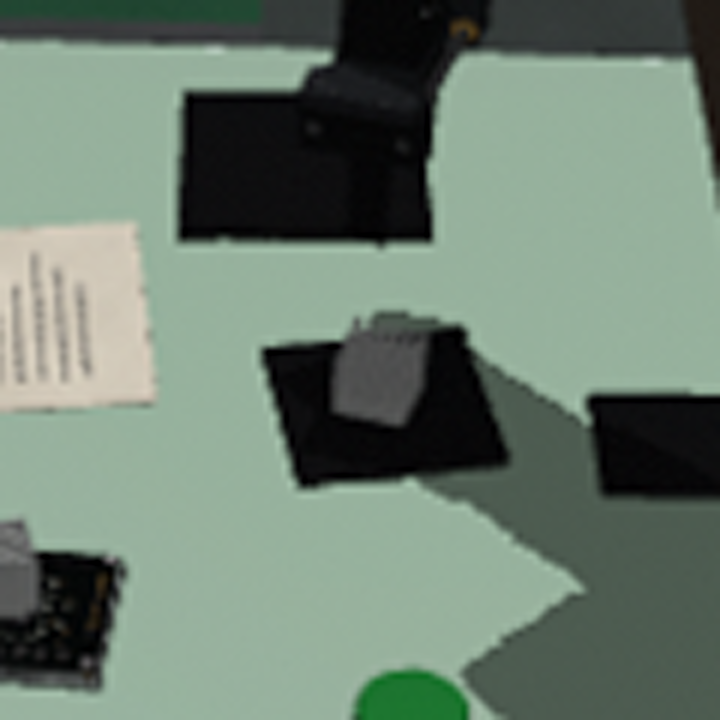

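View pics/w8.png

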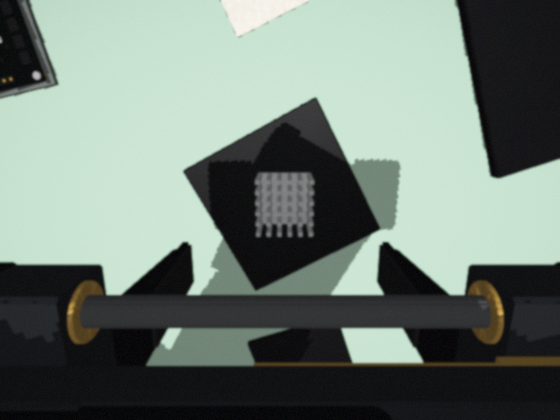

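```bash
M='[{"x":0.02,"y":-0.3,"z":0,"rx":0,"ry":0,"rz":0,"jaw":1}]'; python3 -m pendant '[{"x":0.02,"y":-0.25,"z":0,"rx":0,"ry":0,"rz":0,"jaw":1},{"x":0.05,"y":-0.6,"z":0,"rx":0,"ry":0,"rz":0,"jaw":1},{"x":0.1,"y":-0.95,"z":0,"rx":0,"ry":0,"rz":0,"jaw":1},{"x":0.1,"y":-1,"z":0,"rx":0,"ry":0,"rz":0,"jaw":1}]'; python3 -m pendant '[{"x":0.02,"y":-0.25,"z":0,"rx":0,"ry":0,"rz":0,"jaw":1},{"x":0.05,"y":-0.6,"z":0,"rx":0,"ry":0,"rz":0,"jaw":1},{"x":0.1,"y":-0.95,"z":0,"rx":0,"ry":0,"rz":0,"jaw":1},{"x":0.1,"y":-1,"z":0,"rx":0,"ry":0,"rz":0,"jaw":1}]'; python3 -m pendant '[{"x":0.02,"y":-0.25,"z":0,"rx":0,"ry":0,"rz":-0.2,"jaw":1},{"x":0.05,"y":-0.6,"z":0,"rx":0,"ry":0,"rz":-0.4,"jaw":1},{"x":0.1,"y":-0.95,"z":0,"rx":0,"ry":0,"rz":-0.6,"jaw":1},{"x":0.1,"y":-1,"z":0,"rx":0,"ry":0,"rz":-0.76,"jaw":1},{"x":0.1,"y":-1,"z":0,"rx":0,"ry":0,"rz":-0.76,"jaw":1}]'; python3 - <<'E'
from h import *
go(620,149.5,295,0.314)
E
```

```text
t: 13.88
eef_pos: [485.3, -195.7, 353.9]
tcp_rot: [-3.141, 0.002, -0.28]
ft_force: [0.6, 0.1, -0.7]
opening: 1.0
t: 14.38
eef_pos: [541.6, -56.5, 354.0]
tcp_rot: [3.142, 0.001, -0.281]
ft_force: [0.8, -0.4, -0.0]
opening: 1.0
t: 15.0
eef_pos: [597.4, 81.1, 354.0]
tcp_rot: [-3.141, 0.002, 0.313]
ft_force: [-0.5, 0.2, 0.2]
opening: 1.003
pos [597.4  81.1 354. ] rot [-3.1414e+00  1.6000e-03  3.1320e-01] t 15.0 -> {'x': np.float64(0.285), 'y': np.float64(-0.388), 'z': np.float64(0.393), 'r': array([-0.   ,  0.002, -0.001])}
```

```bash
python3 -m pendant '[{"x":0.14,"y":-0.2,"z":0,"rx":0,"ry":0,"rz":0,"jaw":1},{"x":0.285,"y":-0.388,"z":0.1,"rx":0,"ry":0,"rz":0,"jaw":1},{"x":0.285,"y":-0.388,"z":0.3,"rx":0,"ry":0,"rz":0,"jaw":1},{"x":0.285,"y":-0.388,"z":0.39,"rx":0,"ry":0,"rz":0,"jaw":1},{"x":0.285,"y":-0.388,"z":0.39,"rx":0,"ry":0,"rz":0,"jaw":1}]'; python3 - <<'E'
from h import *
go(620,149.5,216,0.314)
c=cam("wrist");cv2.imwrite("pics/w9.png",c["img"][:,:,::-1])
E
```

```text
t: 15.62
eef_pos: [620.1, 148.8, 295.7]
tcp_rot: [-3.141, 0.002, 0.311]
ft_force: [-0.6, 0.1, -0.0]
opening: 1.0
pos [620.1 148.8 295.7] rot [-3.1414e+00  1.9000e-03  3.1100e-01] t 15.62 -> {'x': np.float64(0.002), 'y': np.float64(-0.004), 'z': np.float64(0.531), 'r': array([-0.   ,  0.002, -0.004])}
```

View pics/w9.png

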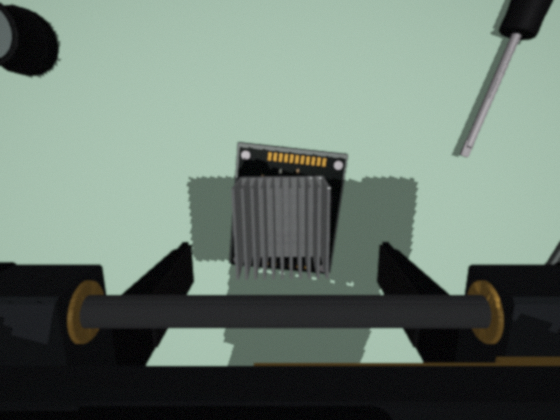

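```bash
python3 -m pendant '[{"x":0,"y":-0.004,"z":0.2,"rx":0,"ry":0,"rz":0,"jaw":1},{"x":0,"y":-0.004,"z":0.4,"rx":0,"ry":0,"rz":0,"jaw":1},{"x":0,"y":-0.004,"z":0.53,"rx":0,"ry":0,"rz":0,"jaw":1},{"x":0,"y":-0.004,"z":0.53,"rx":0,"ry":0,"rz":0,"jaw":1},{"x":0,"y":-0.004,"z":0.53,"rx":0,"ry":0,"rz":0,"jaw":0.75},{"x":0,"y":-0.004,"z":0.53,"rx":0,"ry":0,"rz":0,"jaw":0.6},{"x":0,"y":-0.004,"z":0.53,"rx":0,"ry":0,"rz":0,"jaw":0.3},{"x":0,"y":-0.004,"z":0.53,"rx":0,"ry":0,"rz":0,"jaw":0},{"x":0,"y":-0.004,"z":0.53,"rx":0,"ry":0,"rz":0,"jaw":0},{"x":0,"y":-0.004,"z":0.53,"rx":0,"ry":0,"rz":0,"jaw":0}]'
```

```text
t: 16.92
eef_pos: [619.9, 150.7, 217.2]
tcp_rot: [3.141, -0.0, 0.314]
ft_force: [-1.3, -0.2, 4.3]
opening: 0.631
```

```bash
python3 -m pendant '[{"x":0,"y":0,"z":-0.05,"rx":0,"ry":0,"rz":0,"jaw":0},{"x":0,"y":0,"z":-0.15,"rx":0,"ry":0,"rz":0,"jaw":0},{"x":0,"y":0,"z":-0.35,"rx":0,"ry":0,"rz":0,"jaw":0},{"x":0,"y":0,"z":-0.6,"rx":0,"ry":0,"rz":0,"jaw":0},{"x":0,"y":0,"z":-0.8,"rx":0,"ry":0,"rz":0,"jaw":0},{"x":0,"y":0,"z":-0.8,"rx":0,"ry":0,"rz":0,"jaw":0}]'; python3 - <<'E'
from h import *
go(376.5,315.4,335,-0.284)
c=cam("wrist");cv2.imwrite("pics/w10.png",c["img"][:,:,::-1])
E
```

```text
t: 17.68
eef_pos: [619.9, 150.7, 339.7]
tcp_rot: [3.141, -0.005, 0.314]
ft_force: [-0.3, -0.7, -1.9]
opening: 0.631
pos [619.9 150.7 339.7] rot [ 3.1407 -0.0046  0.3138] t 17.68 -> {'x': np.float64(-1.204), 'y': np.float64(-1.545), 'z': np.float64(0.024), 'r': array([-0.001, -0.006,  0.761])}
```

View pics/w10.png

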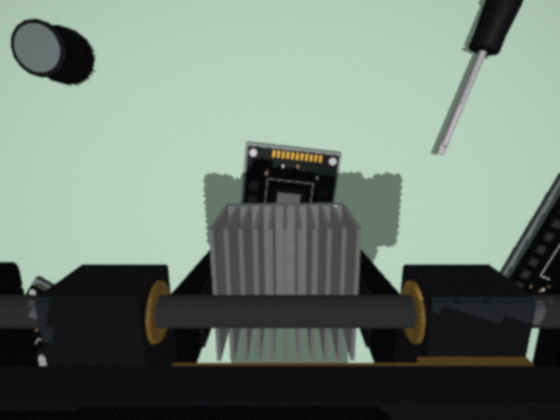

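```bash
python3 -m pendant '[{"x":-0.15,"y":-0.2,"z":0,"rx":0,"ry":0,"rz":0,"jaw":0},{"x":-0.35,"y":-0.45,"z":0,"rx":0,"ry":0,"rz":0,"jaw":0},{"x":-0.52,"y":-0.68,"z":0,"rx":0,"ry":0,"rz":0,"jaw":0},{"x":-0.6,"y":-0.77,"z":0,"rx":0,"ry":0,"rz":0,"jaw":0}]'; python3 -m pendant '[{"x":-0.15,"y":-0.2,"z":0,"rx":0,"ry":0,"rz":0.15,"jaw":0},{"x":-0.35,"y":-0.45,"z":0,"rx":0,"ry":0,"rz":0.35,"jaw":0},{"x":-0.52,"y":-0.68,"z":0,"rx":0,"ry":0,"rz":0.55,"jaw":0},{"x":-0.6,"y":-0.77,"z":0,"rx":0,"ry":0,"rz":0.7,"jaw":0},{"x":-0.6,"y":-0.77,"z":0,"rx":0,"ry":0,"rz":0.76,"jaw":0},{"x":-0.6,"y":-0.77,"z":0,"rx":0,"ry":0,"rz":0.76,"jaw":0},{"x":-0.6,"y":-0.77,"z":0,"rx":0,"ry":0,"rz":0.76,"jaw":0}]'; python3 - <<'E'
from h import *
go(376.5,315.4,222,-0.284)
c=cam("wrist");cv2.imwrite("pics/w11.png",c["img"][:,:,::-1])
E
```

```text
t: 18.23
eef_pos: [496.9, 233.7, 335.8]
tcp_rot: [3.142, 0.002, 0.315]
ft_force: [0.6, -0.5, -1.9]
opening: 0.632
t: 19.1
eef_pos: [377.7, 314.7, 336.5]
tcp_rot: [3.141, 0.0, -0.283]
ft_force: [-0.1, -0.6, -1.5]
opening: 0.633
pos [377.7 314.7 336.5] rot [ 3.1411e+00  3.0000e-04 -2.8260e-01] t 19.1 -> {'x': np.float64(-0.009), 'y': np.float64(-0.003), 'z': np.float64(0.763), 'r': array([0.001, 0.   , 0.002])}
```

View pics/w11.png

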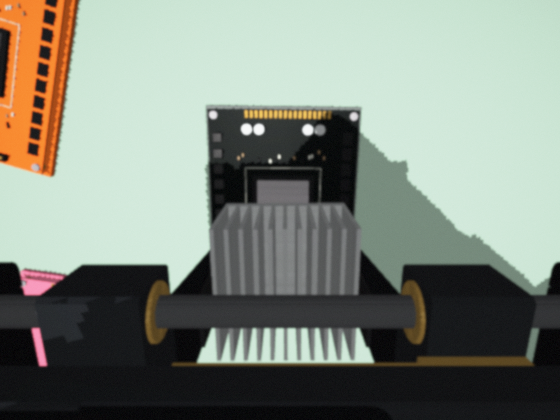

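```bash
python3 -m pendant '[{"x":-0.009,"y":-0.003,"z":0.15,"rx":0,"ry":0,"rz":0,"jaw":0},{"x":-0.009,"y":-0.003,"z":0.35,"rx":0,"ry":0,"rz":0,"jaw":0},{"x":-0.009,"y":-0.003,"z":0.55,"rx":0,"ry":0,"rz":0,"jaw":0},{"x":-0.009,"y":-0.003,"z":0.68,"rx":0,"ry":0,"rz":0,"jaw":0},{"x":-0.009,"y":-0.003,"z":0.73,"rx":0,"ry":0,"rz":0,"jaw":0},{"x":-0.009,"y":-0.003,"z":0.76,"rx":0,"ry":0,"rz":0,"jaw":0},{"x":-0.009,"y":-0.003,"z":0.76,"rx":0,"ry":0,"rz":0,"jaw":0}]'
```

```text
t: 20.02
eef_pos: [376.3, 315.7, 223.2]
tcp_rot: [-3.141, -0.0, -0.283]
ft_force: [0.2, 0.2, -1.7]
opening: 0.626
```

```bash
python3 -m pendant '[{"x":0,"y":0,"z":0.015,"rx":0,"ry":0,"rz":0,"jaw":0},{"x":0,"y":0,"z":0.03,"rx":0,"ry":0,"rz":0,"jaw":0},{"x":0,"y":0,"z":0.036,"rx":0,"ry":0,"rz":0,"jaw":0},{"x":0,"y":0,"z":0.036,"rx":0,"ry":0,"rz":0,"jaw":0}]'
```

```text
t: 20.52
eef_pos: [376.2, 315.7, 217.5]
tcp_rot: [3.142, -0.0, -0.283]
ft_force: [-0.4, 0.9, -2.5]
opening: 0.629
```

```bash
python3 -m pendant '[{"x":0,"y":0,"z":0.004,"rx":0,"ry":0,"rz":0,"jaw":0},{"x":0,"y":0,"z":0.007,"rx":0,"ry":0,"rz":0,"jaw":0},{"x":0,"y":0,"z":0.007,"rx":0,"ry":0,"rz":0,"jaw":0}]'
```

```text
t: 20.9
eef_pos: [376.1, 315.6, 217.2]
tcp_rot: [-3.141, -0.0, -0.283]
ft_force: [-2.2, -2.4, 10.5]
opening: 0.63
```

Contact (10 N, well under 60). Release and rise.

```bash
python3 -m pendant '[{"x":0,"y":0,"z":0.003,"rx":0,"ry":0,"rz":0,"jaw":0.66},{"x":0,"y":0,"z":0.003,"rx":0,"ry":0,"rz":0,"jaw":0.75},{"x":0,"y":0,"z":0.003,"rx":0,"ry":0,"rz":0,"jaw":0.9},{"x":0,"y":0,"z":0.003,"rx":0,"ry":0,"rz":0,"jaw":1},{"x":0,"y":0,"z":0.003,"rx":0,"ry":0,"rz":0,"jaw":1},{"x":0,"y":0,"z":0.003,"rx":0,"ry":0,"rz":0,"jaw":1}]'; python3 -m pendant '[{"x":0,"y":0,"z":-0.1,"rx":0,"ry":0,"rz":0,"jaw":1},{"x":0,"y":0,"z":-0.4,"rx":0,"ry":0,"rz":0,"jaw":1},{"x":0,"y":0,"z":-0.75,"rx":0,"ry":0,"rz":0,"jaw":1},{"x":0,"y":0,"z":-1,"rx":0,"ry":0,"rz":0,"jaw":1},{"x":0,"y":0,"z":-1,"rx":0,"ry":0,"rz":0,"jaw":1}]';python3 - <<'E'
from h import *
go(520,60,365)
c=cam("wrist");cv2.imwrite("pics/w12.png",c["img"][:,:,::-1])
E
```

```text
t: 21.65
eef_pos: [376.2, 315.6, 216.0]
tcp_rot: [3.142, -0.0, -0.283]
ft_force: [0.1, -0.5, -0.0]
opening: 0.995
t: 22.28
eef_pos: [376.0, 315.6, 369.5]
tcp_rot: [-3.137, -0.004, -0.283]
ft_force: [-0.6, -0.7, -0.3]
opening: 0.998
pos [376.  315.6 369.5] rot [-3.1371 -0.0041 -0.283 ] t 22.27 -> {'x': np.float64(1.398), 'y': np.float64(1.368), 'z': np.float64(0.029)}
```

View pics/w12.png

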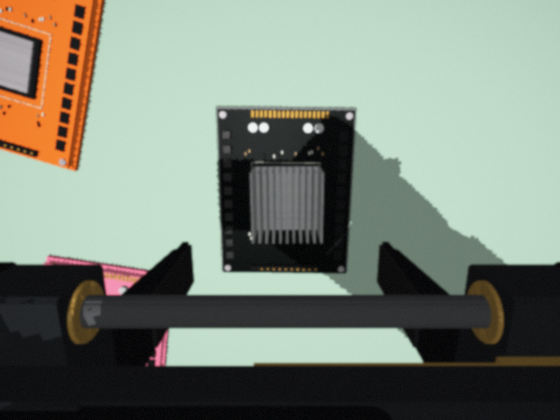

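```bash
python3 - <<'E'
from h import *
c=cam("wrist");print(quad(c,[(219,107),(355,108),(346,272),(224,272)],14));crop(c,287,205,60,8,"w12c")
E
```

```text
ctr [377.1 313.9] sides [122.4 159.7 123.8 160.7] dir [-106.6  163.4   73.8  -17.1]
[377.09589376 313.91806095]
```

View pics/w12c.png

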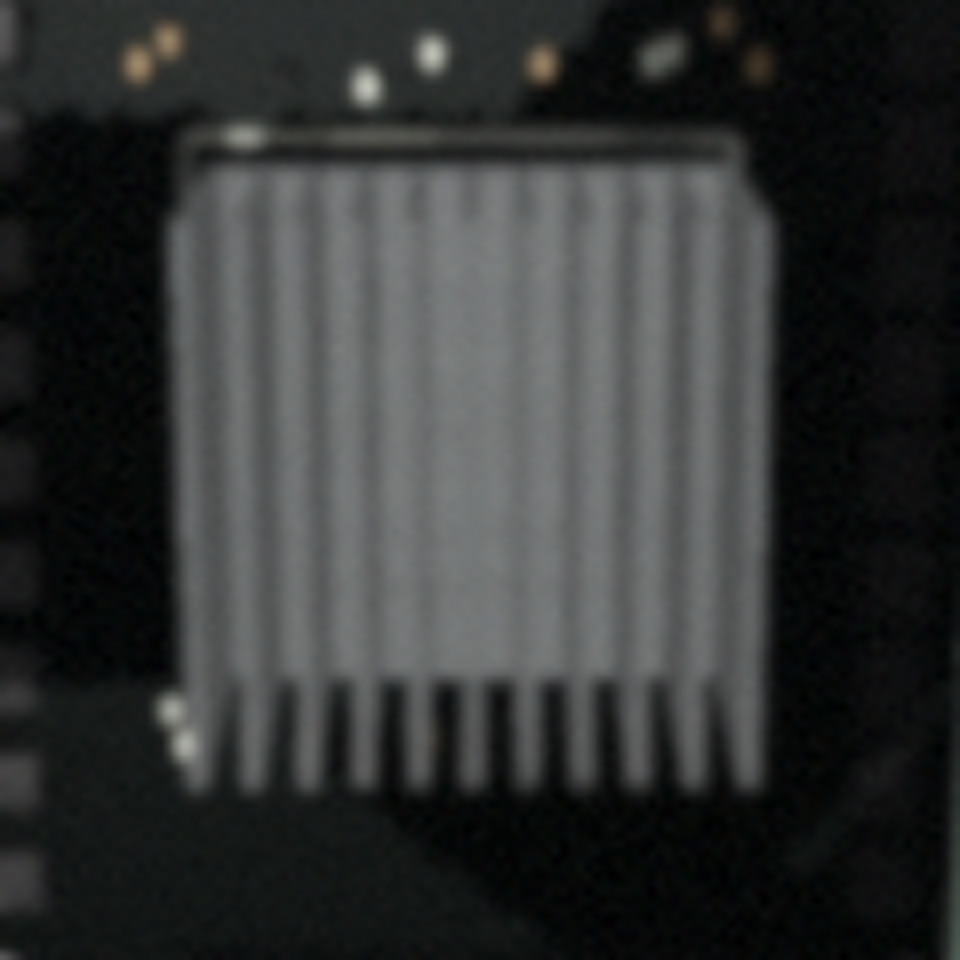

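```bash
python3 - <<'E'
from h import *
c=cam("wrist");quad(c,np.array([(168,215),(778,215),(766,792),(188,795)])/8+[227,145],64)
E
```

```text
ctr [375.3 313.5] sides [60.8 60.9 60.8 61.3] dir [-106.2  164.2   74.1  -15.8]
```

```bash
python3 -m pendant '[{"x":0.2,"y":0.2,"z":0,"rx":0,"ry":0,"rz":0,"jaw":1},{"x":0.45,"y":0.4,"z":0,"rx":0,"ry":0,"rz":0,"jaw":1},{"x":0.7,"y":0.62,"z":0,"rx":0,"ry":0,"rz":0,"jaw":1},{"x":0.86,"y":0.77,"z":0,"rx":0,"ry":0,"rz":0,"jaw":1}]';  python3 -m pendant '[{"x":0.2,"y":0.2,"z":0,"rx":0,"ry":0,"rz":0,"jaw":1},{"x":0.45,"y":0.4,"z":0,"rx":0,"ry":0,"rz":0,"jaw":1},{"x":0.7,"y":0.62,"z":0,"rx":0,"ry":0,"rz":0,"jaw":1},{"x":0.86,"y":0.77,"z":0,"rx":0,"ry":0,"rz":0,"jaw":1}]';  python3 -m pendant '[{"x":0.2,"y":0.2,"z":0,"rx":0,"ry":0,"rz":-0.2,"jaw":1},{"x":0.45,"y":0.4,"z":0,"rx":0,"ry":0,"rz":-0.4,"jaw":1},{"x":0.7,"y":0.62,"z":0,"rx":0,"ry":0,"rz":-0.6,"jaw":1},{"x":0.86,"y":0.77,"z":0,"rx":0,"ry":0,"rz":-0.76,"jaw":1},{"x":0.86,"y":0.77,"z":0,"rx":0,"ry":0,"rz":-0.76,"jaw":1},{"x":0.86,"y":0.77,"z":0,"rx":0,"ry":0,"rz":-0.76,"jaw":1}]'; python3 - <<'E'
from h import *
go(650.7,-126.4,295,0.312)
E
```

```text
t: 22.92
eef_pos: [468.6, 167.0, 364.8]
tcp_rot: [3.14, 0.002, -0.284]
ft_force: [0.4, 0.5, 0.0]
opening: 1.0
t: 23.42
eef_pos: [560.3, 19.9, 364.5]
tcp_rot: [3.141, 0.002, -0.284]
ft_force: [-0.1, -0.3, -0.2]
opening: 1.002
t: 24.18
eef_pos: [650.6, -124.7, 364.9]
tcp_rot: [-3.14, 0.002, 0.312]
ft_force: [-0.2, 0.7, 0.2]
opening: 1.0
pos [ 650.6 -124.7  364.9] rot [-3.1403e+00  1.8000e-03  3.1210e-01] t 24.18 -> {'x': np.float64(-0.002), 'y': np.float64(0.012), 'z': np.float64(0.466), 'r': array([-0.002,  0.002,  0.   ])}
```

```bash
python3 -m pendant '[{"x":-0.002,"y":0.012,"z":0.2,"rx":0,"ry":0,"rz":0,"jaw":1},{"x":-0.002,"y":0.012,"z":0.4,"rx":0,"ry":0,"rz":0,"jaw":1},{"x":-0.002,"y":0.012,"z":0.47,"rx":0,"ry":0,"rz":0,"jaw":1},{"x":-0.002,"y":0.012,"z":0.47,"rx":0,"ry":0,"rz":0,"jaw":1}]'; python3 - <<'E'
from h import *
go(650.7,-126.4,216,0.312)
c=cam("wrist");cv2.imwrite("pics/w13.png",c["img"][:,:,::-1])
E
```

```text
t: 24.68
eef_pos: [651.2, -126.3, 295.4]
tcp_rot: [-3.141, 0.001, 0.314]
ft_force: [0.1, -0.7, -0.5]
opening: 1.0
pos [ 651.2 -126.3  295.4] rot [-3.1411e+00  7.0000e-04  3.1390e-01] t 24.68 -> {'x': np.float64(-0.003), 'y': np.float64(-0.0), 'z': np.float64(0.53), 'r': array([-0.001,  0.001,  0.002])}
```

View pics/w13.png

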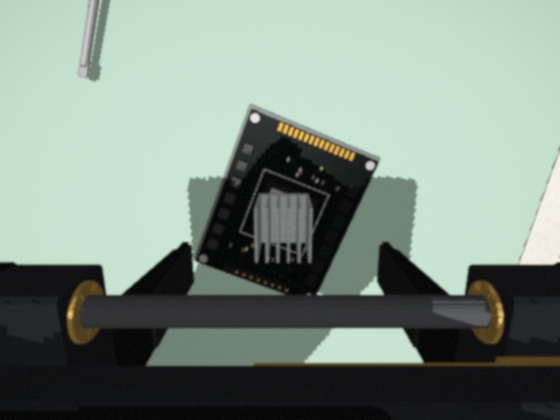

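The small sink is square to the jaws, centred near (283,228). Grip it.

```bash
python3 -m pendant '[{"x":0,"y":0,"z":0.2,"rx":0,"ry":0,"rz":0,"jaw":1},{"x":0,"y":0,"z":0.4,"rx":0,"ry":0,"rz":0,"jaw":0.8},{"x":0,"y":0,"z":0.53,"rx":0,"ry":0,"rz":0,"jaw":0.7},{"x":0,"y":0,"z":0.53,"rx":0,"ry":0,"rz":0,"jaw":0.6},{"x":0,"y":0,"z":0.53,"rx":0,"ry":0,"rz":0,"jaw":0.5},{"x":0,"y":0,"z":0.53,"rx":0,"ry":0,"rz":0,"jaw":0.4},{"x":0,"y":0,"z":0.53,"rx":0,"ry":0,"rz":0,"jaw":0.3},{"x":0,"y":0,"z":0.53,"rx":0,"ry":0,"rz":0,"jaw":0},{"x":0,"y":0,"z":0.53,"rx":0,"ry":0,"rz":0,"jaw":0},{"x":0,"y":0,"z":0.53,"rx":0,"ry":0,"rz":0,"jaw":0}]'
```

```text
t: 25.98
eef_pos: [651.3, -127.0, 216.6]
tcp_rot: [3.141, -0.001, 0.314]
ft_force: [-1.9, 0.1, 5.3]
opening: 0.379
```

```bash
python3 -m pendant '[{"x":0,"y":0,"z":-0.05,"rx":0,"ry":0,"rz":0,"jaw":0},{"x":0,"y":0,"z":-0.15,"rx":0,"ry":0,"rz":0,"jaw":0},{"x":0,"y":0,"z":-0.35,"rx":0,"ry":0,"rz":0,"jaw":0},{"x":0,"y":0,"z":-0.6,"rx":0,"ry":0,"rz":0,"jaw":0},{"x":0,"y":0,"z":-0.8,"rx":0,"ry":0,"rz":0,"jaw":0},{"x":0,"y":0,"z":-0.8,"rx":0,"ry":0,"rz":0,"jaw":0}]'; python3 - <<'E'
from h import *
go(620.4,146.9,335,0.2)
c=cam("wrist");cv2.imwrite("pics/w14.png",c["img"][:,:,::-1])
E
```

```text
t: 26.72
eef_pos: [651.3, -127.0, 339.1]
tcp_rot: [3.139, -0.004, 0.314]
ft_force: [-0.4, -0.8, -0.4]
opening: 0.376
pos [ 651.3 -127.   339.1] rot [ 3.1387 -0.004   0.3138] t 26.73 -> {'x': np.float64(0.368), 'y': np.float64(-1.8), 'z': np.float64(0.024), 'r': array([ 0.003, -0.005,  0.145])}
```

View pics/w14.png

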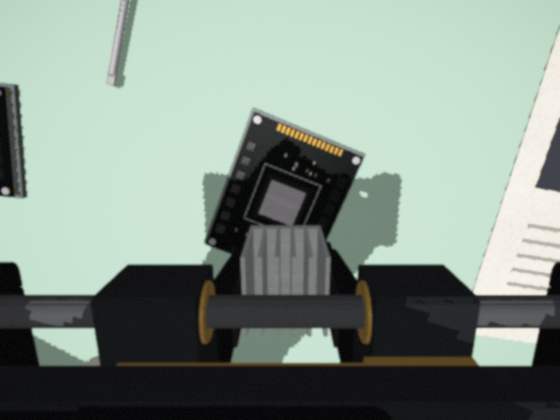

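```bash
python3 -m pendant '[{"x":0.05,"y":-0.25,"z":0,"rx":0,"ry":0,"rz":0,"jaw":0},{"x":0.12,"y":-0.55,"z":0,"rx":0,"ry":0,"rz":0,"jaw":0},{"x":0.16,"y":-0.8,"z":0,"rx":0,"ry":0,"rz":0,"jaw":0},{"x":0.18,"y":-0.9,"z":0,"rx":0,"ry":0,"rz":0,"jaw":0}]';  python3 -m pendant '[{"x":0.05,"y":-0.25,"z":0,"rx":0,"ry":0,"rz":0.05,"jaw":0},{"x":0.12,"y":-0.55,"z":0,"rx":0,"ry":0,"rz":0.1,"jaw":0},{"x":0.16,"y":-0.8,"z":0,"rx":0,"ry":0,"rz":0.145,"jaw":0},{"x":0.187,"y":-0.9,"z":0,"rx":0,"ry":0,"rz":0.145,"jaw":0},{"x":0.187,"y":-0.9,"z":0,"rx":0,"ry":0,"rz":0.145,"jaw":0},{"x":0.187,"y":-0.9,"z":0,"rx":0,"ry":0,"rz":0.145,"jaw":0}]'; python3 - <<'E'
from h import *
go(620.4,146.9,222,0.2)
c=cam("wrist");cv2.imwrite("pics/w15.png",c["img"][:,:,::-1])
E
```

```text
t: 27.28
eef_pos: [634.8, 11.5, 334.8]
tcp_rot: [-3.141, 0.002, 0.316]
ft_force: [0.1, -0.6, -0.3]
opening: 0.378
t: 28.02
eef_pos: [620.6, 145.6, 335.8]
tcp_rot: [3.141, 0.0, 0.199]
ft_force: [0.5, -0.2, -0.6]
opening: 0.375
pos [620.6 145.6 335.8] rot [3.1413e+00 2.0000e-04 1.9930e-01] t 28.02 -> {'x': np.float64(0.001), 'y': np.float64(-0.009), 'z': np.float64(0.758), 'r': array([ 0.   ,  0.   , -0.001])}
```

View pics/w15.png

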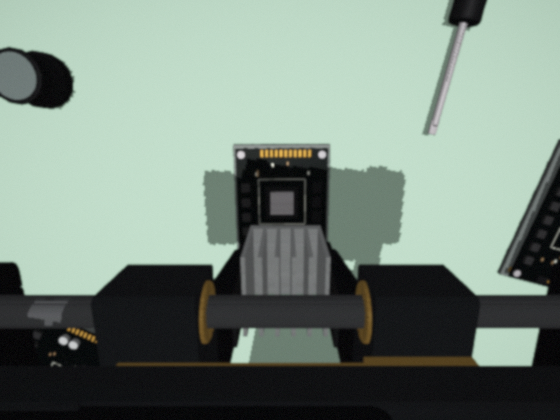

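```bash
python3 - <<'E'
from h import *
c=cam("wrist")
quad(c,[(270,191),(293.5,191),(294,216),(270,216)],20)
quad(c,[(258,179),(305.5,179),(305,224),(258,224)],14)
E
python3 -m pendant '[{"x":0,"y":-0.009,"z":0.15,"rx":0,"ry":0,"rz":0,"jaw":0},{"x":0,"y":-0.009,"z":0.35,"rx":0,"ry":0,"rz":0,"jaw":0},{"x":0,"y":-0.009,"z":0.55,"rx":0,"ry":0,"rz":0,"jaw":0},{"x":0,"y":-0.009,"z":0.68,"rx":0,"ry":0,"rz":0,"jaw":0},{"x":0,"y":-0.009,"z":0.73,"rx":0,"ry":0,"rz":0,"jaw":0},{"x":0,"y":-0.009,"z":0.76,"rx":0,"ry":0,"rz":0,"jaw":0},{"x":0,"y":-0.009,"z":0.76,"rx":0,"ry":0,"rz":0,"jaw":0}]'
```

```text
ctr [620.9 147.1] sides [19.9 22.  20.7 22. ] dir [ -78.6 -167.2  101.4   10.7]
ctr [620.9 147.4] sides [40.7 40.2 41.6 40.2] dir [ -78.6 -168.4  101.4   10.3]
t: 29.0
eef_pos: [620.1, 148.1, 222.5]
tcp_rot: [3.141, -0.001, 0.2]
ft_force: [0.7, 0.6, -0.1]
opening: 0.377
```

```bash
python3 -m pendant '[{"x":0.007,"y":0.006,"z":0.01,"rx":0,"ry":0,"rz":0,"jaw":0},{"x":0.007,"y":0.006,"z":0.025,"rx":0,"ry":0,"rz":0,"jaw":0},{"x":0.007,"y":0.006,"z":0.036,"rx":0,"ry":0,"rz":0,"jaw":0},{"x":0.007,"y":0.006,"z":0.04,"rx":0,"ry":0,"rz":0,"jaw":0},{"x":0.007,"y":0.006,"z":0.04,"rx":0,"ry":0,"rz":0,"jaw":0}]'
```

```text
t: 29.62
eef_pos: [621.2, 147.5, 216.6]
tcp_rot: [3.141, -0.0, 0.2]
ft_force: [-2.1, -0.2, 5.6]
opening: 0.378
```

```bash
python3 -m pendant '[{"x":0,"y":0,"z":0.003,"rx":0,"ry":0,"rz":0,"jaw":0.41},{"x":0,"y":0,"z":0.003,"rx":0,"ry":0,"rz":0,"jaw":0.5},{"x":0,"y":0,"z":0.003,"rx":0,"ry":0,"rz":0,"jaw":0.7},{"x":0,"y":0,"z":0.003,"rx":0,"ry":0,"rz":0,"jaw":1},{"x":0,"y":0,"z":0.003,"rx":0,"ry":0,"rz":0,"jaw":1},{"x":0,"y":0,"z":0.003,"rx":0,"ry":0,"rz":0,"jaw":1},{"x":0,"y":0,"z":0.003,"rx":0,"ry":0,"rz":0,"jaw":1}]'; python3 -m pendant '[{"x":0,"y":0,"z":-0.1,"rx":0,"ry":0,"rz":0,"jaw":1},{"x":0,"y":0,"z":-0.4,"rx":0,"ry":0,"rz":0,"jaw":1},{"x":0,"y":0,"z":-0.75,"rx":0,"ry":0,"rz":0,"jaw":1},{"x":0,"y":0,"z":-1,"rx":0,"ry":0,"rz":0,"jaw":1},{"x":0,"y":0,"z":-1,"rx":0,"ry":0,"rz":0,"jaw":1}]';python3 - <<'E'
from h import *
go(428.4,-338,355,-0.283)
c=cam("wrist");cv2.imwrite("pics/w16.png",c["img"][:,:,::-1])
E
```

```text
t: 30.5
eef_pos: [621.2, 147.5, 215.5]
tcp_rot: [3.141, 0.0, 0.2]
ft_force: [-0.1, 0.4, 0.2]
opening: 0.964
t: 31.12
eef_pos: [621.1, 147.5, 369.8]
tcp_rot: [3.141, -0.006, 0.2]
ft_force: [0.0, -0.5, 0.0]
opening: 1.0
pos [621.1 147.5 369.8] rot [ 3.1411 -0.0064  0.1999] t 31.12 -> {'x': np.float64(-1.903), 'y': np.float64(2.917), 'z': np.float64(0.088), 'r': array([-0.001, -0.008,  0.615])}
```

View pics/w16.png

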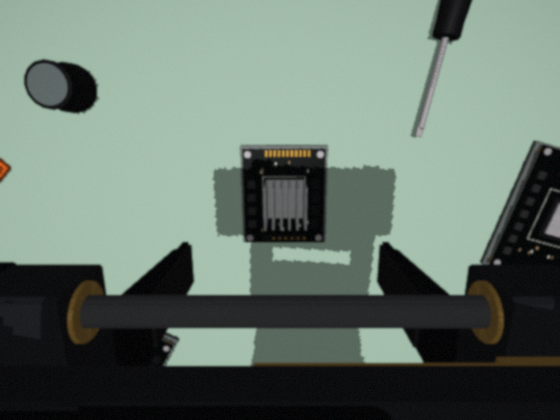

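Small sink sits centred and square on the small board (285,205). Back to the foam.

```bash
python3 -m pendant '[{"x":-0.16,"y":0.25,"z":0,"rx":0,"ry":0,"rz":0,"jaw":1},{"x":-0.35,"y":0.54,"z":0,"rx":0,"ry":0,"rz":0,"jaw":1},{"x":-0.54,"y":0.83,"z":0,"rx":0,"ry":0,"rz":0,"jaw":1},{"x":-0.635,"y":0.97,"z":0,"rx":0,"ry":0,"rz":0,"jaw":1}]'; python3 -m pendant '[{"x":-0.16,"y":0.25,"z":0,"rx":0,"ry":0,"rz":0,"jaw":1},{"x":-0.35,"y":0.54,"z":0,"rx":0,"ry":0,"rz":0,"jaw":1},{"x":-0.54,"y":0.83,"z":0,"rx":0,"ry":0,"rz":0,"jaw":1},{"x":-0.635,"y":0.97,"z":0,"rx":0,"ry":0,"rz":0,"jaw":1}]'; python3 -m pendant '[{"x":-0.16,"y":0.25,"z":0,"rx":0,"ry":0,"rz":0.15,"jaw":1},{"x":-0.35,"y":0.54,"z":0,"rx":0,"ry":0,"rz":0.35,"jaw":1},{"x":-0.54,"y":0.83,"z":0,"rx":0,"ry":0,"rz":0.5,"jaw":1},{"x":-0.635,"y":0.97,"z":0,"rx":0,"ry":0,"rz":0.615,"jaw":1},{"x":-0.635,"y":0.97,"z":0,"rx":0,"ry":0,"rz":0.615,"jaw":1},{"x":-0.635,"y":0.97,"z":0,"rx":0,"ry":0,"rz":0.615,"jaw":1}]';python3 - <<'E'
from h import *
go(428.4,-338,286,-0.283)
E
```

```text
t: 31.68
eef_pos: [555.6, -16.0, 364.7]
tcp_rot: [-3.141, 0.002, 0.198]
ft_force: [-0.2, -0.3, -0.2]
opening: 1.002
t: 32.17
eef_pos: [491.1, -177.4, 364.7]
tcp_rot: [-3.141, 0.002, 0.198]
ft_force: [0.3, -0.7, 0.1]
opening: 1.001
t: 32.92
eef_pos: [427.9, -336.4, 365.0]
tcp_rot: [-3.141, 0.001, -0.281]
ft_force: [-0.5, -0.3, 0.6]
opening: 0.997
pos [ 427.9 -336.4  365. ] rot [-3.1409e+00  1.1000e-03 -2.8140e-01] t 32.92 -> {'x': np.float64(0.007), 'y': np.float64(0.01), 'z': np.float64(0.527), 'r': array([-0.001,  0.001,  0.002])}
```

```bash
python3 -m pendant '[{"x":0.006,"y":0.01,"z":0.2,"rx":0,"ry":0,"rz":0.002,"jaw":1},{"x":0.006,"y":0.01,"z":0.4,"rx":0,"ry":0,"rz":0.002,"jaw":1},{"x":0.006,"y":0.01,"z":0.53,"rx":0,"ry":0,"rz":0.002,"jaw":1},{"x":0.006,"y":0.01,"z":0.53,"rx":0,"ry":0,"rz":0.002,"jaw":1}]';python3 - <<'E'
from h import *
go(428.4,-338,206,-0.283)
c=cam("wrist");cv2.imwrite("pics/w17.png",c["img"][:,:,::-1])
E
```

```text
t: 33.42
eef_pos: [428.6, -337.6, 285.0]
tcp_rot: [-3.14, 0.003, -0.282]
ft_force: [0.2, 0.2, -1.0]
opening: 0.998
pos [ 428.6 -337.6  285. ] rot [-3.1402e+00  2.5000e-03 -2.8230e-01] t 33.42 -> {'x': np.float64(0.001), 'y': np.float64(0.004), 'z': np.float64(0.527), 'r': array([-0.002,  0.003,  0.001])}
```

View pics/w17.png

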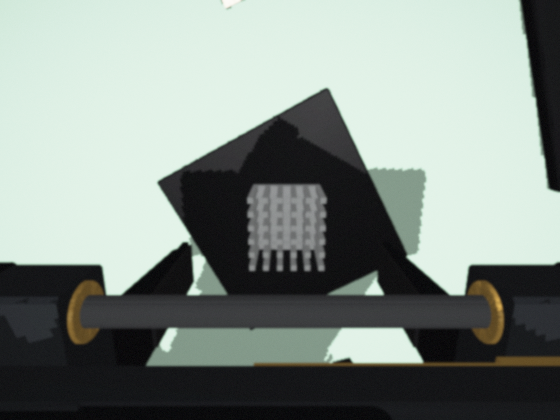

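```bash
python3 -m pendant '[{"x":0,"y":0,"z":0.2,"rx":0,"ry":0,"rz":0,"jaw":1},{"x":0,"y":0,"z":0.4,"rx":0,"ry":0,"rz":0,"jaw":1},{"x":0,"y":0,"z":0.52,"rx":0,"ry":0,"rz":0,"jaw":0.8},{"x":0,"y":0,"z":0.52,"rx":0,"ry":0,"rz":0,"jaw":0.7},{"x":0,"y":0,"z":0.52,"rx":0,"ry":0,"rz":0,"jaw":0.6},{"x":0,"y":0,"z":0.52,"rx":0,"ry":0,"rz":0,"jaw":0.5},{"x":0,"y":0,"z":0.52,"rx":0,"ry":0,"rz":0,"jaw":0.2},{"x":0,"y":0,"z":0.52,"rx":0,"ry":0,"rz":0,"jaw":0},{"x":0,"y":0,"z":0.52,"rx":0,"ry":0,"rz":0,"jaw":0},{"x":0,"y":0,"z":0.52,"rx":0,"ry":0,"rz":0,"jaw":0}]'
```

```text
t: 34.72
eef_pos: [428.3, -338.8, 208.7]
tcp_rot: [3.141, -0.001, -0.285]
ft_force: [0.2, 0.7, 6.6]
opening: 0.501
```

```bash
python3 -m pendant '[{"x":0,"y":0,"z":-0.05,"rx":0,"ry":0,"rz":0,"jaw":0},{"x":0,"y":0,"z":-0.15,"rx":0,"ry":0,"rz":0,"jaw":0},{"x":0,"y":0,"z":-0.35,"rx":0,"ry":0,"rz":0,"jaw":0},{"x":0,"y":0,"z":-0.6,"rx":0,"ry":0,"rz":0,"jaw":0},{"x":0,"y":0,"z":-0.86,"rx":0,"ry":0,"rz":0,"jaw":0},{"x":0,"y":0,"z":-0.86,"rx":0,"ry":0,"rz":0,"jaw":0}]'; python3 - <<'E'
from h import *
go(652,-126.5,335,-0.069)
c=cam("wrist");cv2.imwrite("pics/w18.png",c["img"][:,:,::-1])
E
```

```text
t: 35.48
eef_pos: [428.3, -338.7, 340.5]
tcp_rot: [3.139, -0.005, -0.285]
ft_force: [-0.7, -0.1, -0.8]
opening: 0.502
pos [ 428.3 -338.7  340.5] rot [ 3.1388 -0.005  -0.2846] t 35.48 -> {'x': np.float64(1.034), 'y': np.float64(-1.777), 'z': np.float64(0.037), 'r': array([ 0.004, -0.006, -0.275])}
```

View pics/w18.png

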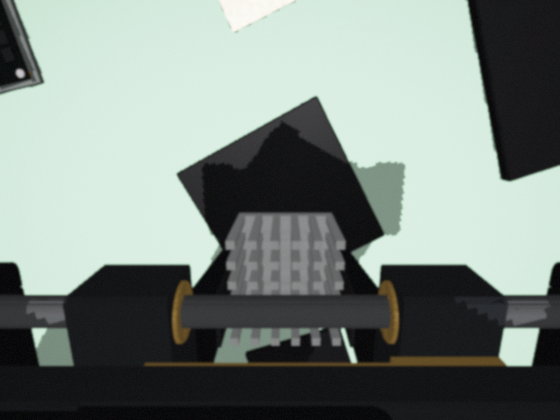

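```bash
python3 -m pendant '[{"x":0.13,"y":-0.22,"z":0,"rx":0,"ry":0,"rz":0,"jaw":0},{"x":0.3,"y":-0.5,"z":0,"rx":0,"ry":0,"rz":0,"jaw":0},{"x":0.45,"y":-0.77,"z":0,"rx":0,"ry":0,"rz":0,"jaw":0},{"x":0.517,"y":-0.888,"z":0,"rx":0,"ry":0,"rz":0,"jaw":0}]'; python3 -m pendant '[{"x":0.13,"y":-0.22,"z":0,"rx":0,"ry":0,"rz":-0.1,"jaw":0},{"x":0.3,"y":-0.5,"z":0,"rx":0,"ry":0,"rz":-0.2,"jaw":0},{"x":0.45,"y":-0.77,"z":0,"rx":0,"ry":0,"rz":-0.275,"jaw":0},{"x":0.517,"y":-0.888,"z":0,"rx":0,"ry":0,"rz":-0.275,"jaw":0},{"x":0.517,"y":-0.888,"z":0,"rx":0,"ry":0,"rz":-0.275,"jaw":0},{"x":0.517,"y":-0.888,"z":0,"rx":0,"ry":0,"rz":-0.275,"jaw":0}]';python3 - <<'E'
from h import *
c=cam("wrist");cv2.imwrite("pics/w19.png",c["img"][:,:,::-1])
go(652,-126.5,223,-0.069)
E
```

```text
t: 36.02
eef_pos: [541.1, -231.0, 335.9]
tcp_rot: [-3.141, 0.002, -0.283]
ft_force: [0.5, -0.7, -1.3]
opening: 0.506
t: 36.78
eef_pos: [651.2, -127.6, 336.7]
tcp_rot: [3.141, 0.001, -0.07]
ft_force: [-0.5, 0.1, -1.2]
opening: 0.502
pos [ 651.2 -127.8  336.9] rot [ 3.1414e+00  7.0000e-04 -7.0300e-02] t 36.83 -> {'x': np.float64(0.005), 'y': np.float64(-0.009), 'z': np.float64(0.76), 'r': array([ 0.   ,  0.001, -0.002])}
```

View pics/w19.png

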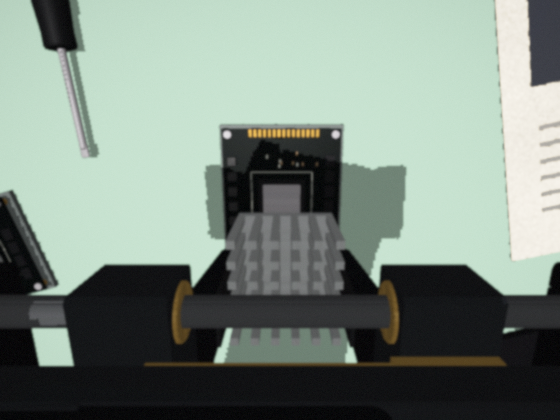

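```bash
python3 -m pendant '[{"x":0.005,"y":-0.009,"z":0.15,"rx":0,"ry":0,"rz":0,"jaw":0},{"x":0.005,"y":-0.009,"z":0.35,"rx":0,"ry":0,"rz":0,"jaw":0},{"x":0.005,"y":-0.009,"z":0.55,"rx":0,"ry":0,"rz":0,"jaw":0},{"x":0.005,"y":-0.009,"z":0.68,"rx":0,"ry":0,"rz":0,"jaw":0},{"x":0.005,"y":-0.009,"z":0.73,"rx":0,"ry":0,"rz":0,"jaw":0},{"x":0.005,"y":-0.009,"z":0.75,"rx":0,"ry":0,"rz":0,"jaw":0},{"x":0.005,"y":-0.009,"z":0.75,"rx":0,"ry":0,"rz":0,"jaw":0}]'
```

```text
t: 37.7
eef_pos: [652.9, -125.4, 225.3]
tcp_rot: [3.141, -0.001, -0.069]
ft_force: [-0.8, 0.5, -0.9]
opening: 0.502
```

```bash
python3 -m pendant '[{"x":-0.005,"y":0.007,"z":0.015,"rx":0,"ry":0,"rz":0,"jaw":0},{"x":-0.005,"y":0.007,"z":0.03,"rx":0,"ry":0,"rz":0,"jaw":0},{"x":-0.005,"y":0.007,"z":0.038,"rx":0,"ry":0,"rz":0,"jaw":0},{"x":-0.005,"y":0.007,"z":0.043,"rx":0,"ry":0,"rz":0,"jaw":0},{"x":-0.005,"y":0.007,"z":0.043,"rx":0,"ry":0,"rz":0,"jaw":0}]'
```

```text
t: 38.33
eef_pos: [651.9, -126.3, 218.7]
tcp_rot: [3.141, -0.0, -0.069]
ft_force: [-1.8, 0.5, 4.1]
opening: 0.503
```

```bash
python3 -m pendant '[{"x":0,"y":0,"z":0.003,"rx":0,"ry":0,"rz":0,"jaw":0.54},{"x":0,"y":0,"z":0.003,"rx":0,"ry":0,"rz":0,"jaw":0.62},{"x":0,"y":0,"z":0.003,"rx":0,"ry":0,"rz":0,"jaw":0.8},{"x":0,"y":0,"z":0.003,"rx":0,"ry":0,"rz":0,"jaw":1},{"x":0,"y":0,"z":0.003,"rx":0,"ry":0,"rz":0,"jaw":1},{"x":0,"y":0,"z":0.003,"rx":0,"ry":0,"rz":0,"jaw":1}]'; python3 -m pendant '[{"x":0,"y":0,"z":-0.1,"rx":0,"ry":0,"rz":0,"jaw":1},{"x":0,"y":0,"z":-0.4,"rx":0,"ry":0,"rz":0,"jaw":1},{"x":0,"y":0,"z":-0.75,"rx":0,"ry":0,"rz":0,"jaw":1},{"x":0,"y":0,"z":-1,"rx":0,"ry":0,"rz":0,"jaw":1},{"x":0,"y":0,"z":-1,"rx":0,"ry":0,"rz":0,"jaw":1}]';python3 -m pendant '[{"x":-0.2,"y":0.1,"z":-0.1,"rx":0,"ry":0,"rz":0,"jaw":1},{"x":-0.5,"y":0.2,"z":-0.2,"rx":0,"ry":0,"rz":0,"jaw":1},{"x":-0.7,"y":0.2,"z":-0.2,"rx":0,"ry":0,"rz":0,"jaw":1},{"x":-0.7,"y":0.2,"z":-0.2,"rx":0,"ry":0,"rz":0,"jaw":1},{"x":-0.7,"y":0.2,"z":-0.2,"rx":0,"ry":0,"rz":0,"jaw":1}]';python3 - <<'E'
from h import *
c=cam("wrist");cv2.imwrite("pics/w20.png",c["img"][:,:,::-1])
c=cam("side");crop(c,270,250,110,4,"s20")
E
```

```text
t: 39.08
eef_pos: [651.9, -126.4, 217.7]
tcp_rot: [3.142, -0.0, -0.069]
ft_force: [-1.0, 1.1, 0.5]
opening: 0.971
t: 39.7
eef_pos: [651.9, -126.3, 372.1]
tcp_rot: [3.14, -0.006, -0.069]
ft_force: [-0.0, -0.0, 0.0]
opening: 1.0
t: 40.33
eef_pos: [545.6, -149.1, 397.6]
tcp_rot: [3.141, -0.0, -0.069]
ft_force: [-0.5, -0.4, 0.5]
opening: 0.996
```

View pics/w20.png

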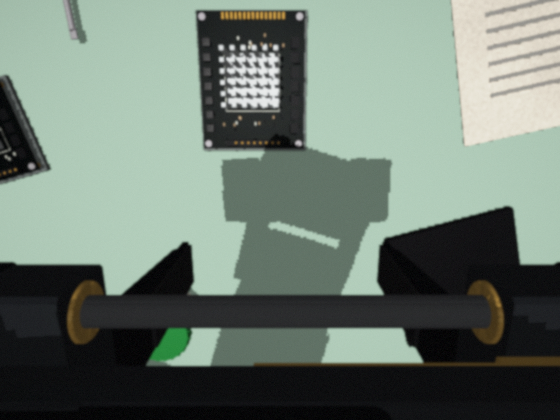

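View pics/s20.png

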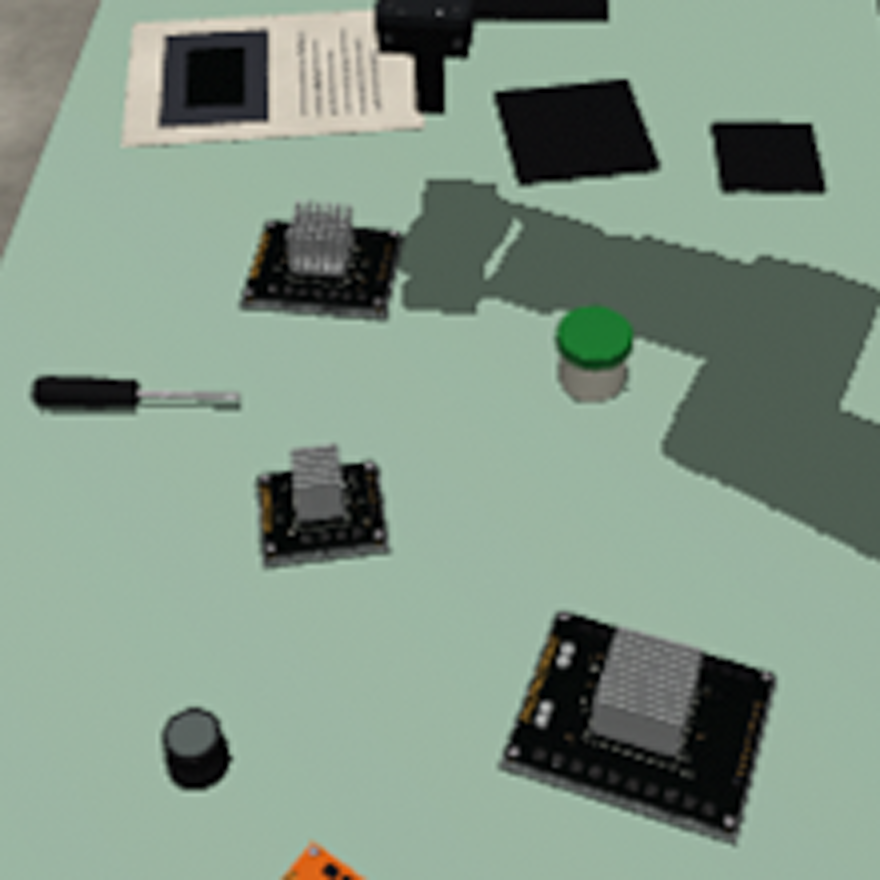

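All three sinks stand on their own boards, and the bystanders look unmoved. The third pad, now in view, is smaller than the one I used. One last numeric check on the medium sink.

```bash
python3 - <<'E'
from h import *
c=cam("wrist")
quad(c,[(196,11),(306,11),(303,150),(206,150)],14)
crop(c,251,80,80,4.8,"w20c")
E
```

```text
ctr [ 651.1 -126.3] sides [101.  126.2  97.9 126.2] dir [-93.9 175.6  86.1  -3. ]
```

View pics/w20c.png

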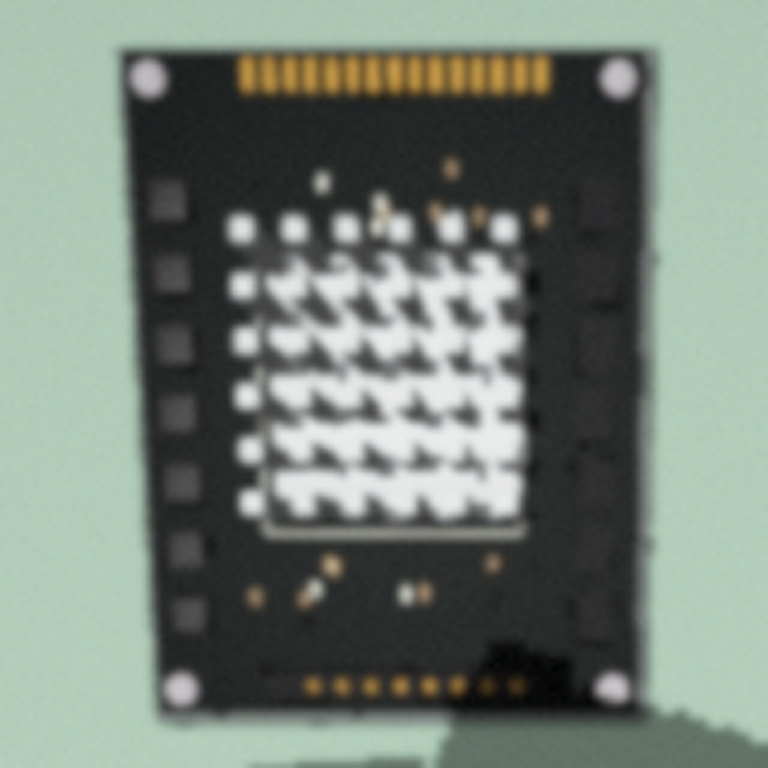

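```bash
python3 - <<'E'
from h import *
c=cam("wrist")
quad(c,np.array([(226,212),(522,212),(519,518),(238,518)])/4.8+[171,0],64)
print(env.job_done())
E
```

```text
ctr [ 652.1 -127.9] sides [49.9 49.5 49.4 49.5] dir [-93.9 175.2  86.1  -4.3]
the job is handed in; nothing more can be done
None
```

All three heat sinks are now on the boards of their own size, and the job is handed in. I parked the medium sink on the 140 mm foam pad, moved the large sink to the large board and the small sink to the small board. The medium sink then went from the pad to the medium board. It took about 40 s of the 120 s.

**Last checks:**

| Sink | Centre offset from board or chip | Angle offset from board | How measured |
|---|---|---|---|
| Large | about 2 mm | within about 1° | wrist camera, after release |
| Medium | about 2 mm | within about 1° | wrist camera, after release |
| Small | about 0.5 mm | within 1° | from the tool pose at set-down, plus a look at the picture; not measured after release |

- **Set-down force:** the wrist force read 4 to 10 N at each set-down, well under 60 N.
- **Bystanders:** the side view shows the jar, screwdriver and loupe where they were; I did not measure them again.
- **Disagreement:** two measurements of the large board's centre differed by about 1.6 mm, in line with the 2 mm calibration. No check failed.

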